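# Put the thermometer away and click the case shut

### The arm

A 7-joint arm with a two-finger parallel gripper is mounted at the origin on the work surface. World frame = base frame: x ahead of the robot, y to its left, z up, the work surface at z = 0. Lengths are in m, angles in rad, forces in N, time in s.
With the tool pointing down it reaches from about 0.375 to 0.925 m from the base axis. Payload 3.1 kg.
Tool frame: the origin (TCP) lies at the very end of the fingers, on their centre line; the grasp point (between the pads) lies 19 mm behind it; z points along the fingers, y is the direction in which the jaws open and shut (so a half turn about z gives the same grasp; the last joint's range is limited). The gripper opens to 85 mm and grips with 20 to 120 N. Pads are 22 mm wide; open, the fingers measure 114 mm over their backs; the gripper's body (76 mm by 85 mm) begins 54 mm behind the grasp point. The pads swing forward as they close: fully open they stand 13 mm farther back than shut.
Start: joints at [-1.407, 0.383, 0.044, 1.598, -0.018, 1.161, -0.05], TCP at [0.168, 0.628, 0.231] pointing down, gripper open.
Joint ranges: [-2.61, 2.61], [-0.41, 2.15], [-1.48, 1.57], [0, 2.5], [-1.57, 4.71], [0.05, 1.97], [-2.85, 2.85]. Speed limits (rad/s): [2.79, 2.79, 3.14, 3.14, 3.14, 3.14, 3.14].

### API

Orientations are given as a unit quaternion [w, x, y, z].
In Python, from cell import status, vision, ticket, masks_of gives the robot as it stands.
- The arm moves only by the tool carry_out, never from a script. Its argument "plan" is text: rows parted by semicolons, each of 7 numbers parted by spaces: the shift along the tool's x, y, z in mm, then the turn, a rotation vector about the tool's x, y, z in rad, then the opening, from 0 (shut) to 1 (fully open). A call has exactly 5 rows; each row shifts and turns the pose as measured when the row begins, along the tool's axes as they then stand; what a row does not reach is not made up. A row lasts 1/10 s, in which the tool goes at most 50 mm and 8.59 degrees, less where a joint would pass 70% of its speed; a pose out of reach is approached as far as the arm can. A call with a gripper value outside its range is refused whole. The fingers move at their own pace and stop on an object; the grip force is fixed at half the most. Time passes only in rows, so rows that do not move let the fingers close, or fill a call up. It gives the time, the measured TCP pose, the force and the opening at its end, in the units of the state.
- status.get_state(): the state, without advancing time (a new reading comes with each control period).
- vision.grab_frame(name): name is "scene" or "top" or "wrist"; returns the picture (400x640x3 uint8, red, green, blue); there is no depth.
- vision.camera_model(name): a dict with "K" (3x3 intrinsics, pixels), "extrinsics" (4x4, takes a point from world to camera coordinates). Camera axes: x right, y down, z forward; pixel columns grow to the right and rows downward; lengths in m; the calibration is good to about 2 mm. A picture is of the moment at which its call begins: read the wrist's pose just before it. camera_model takes no time and is no camera call; for the wrist camera it gives the pose at the moment of the call.
- ticket.close_job(): hands the job in, once; it reports no verdict.
Trained networks look in the newest picture that a camera, given by its name, has taken for a name from the list of things; names that differ only in an ending like _2 or _b are one class to them, and where a whole thing is asked for, a point or a joint stands for the part that bears it (a point fixed in the world has none). Each returns a list of dicts, best first, with "confidence" (0 to 1); they miss things now and then, are a little off and sometimes report something else, mostly with a low value. They report only what shows in the picture. A call takes as long as a camera call. They do not tell look-alikes from the thing itself.
- masks_of(camera, thing): "mask" (400x640 bool, what is visible of it) and "bbox" ([centre column, centre row, width, height] in pixels, round what is visible of it).
The state is a dict: "t": time; "joints": joint angles; "qd": joint speeds; "effort": joint torques, N m; "tool_pos": TCP position; "ee_rot": TCP orientation; "contact_force": force on the tool from outside, world axes, zero at the start; "moment": the same for the moment, N m; "width": opening from 0.0 (shut) to 1.0 (fully open).
Only numpy, scipy, OpenCV 4.12 (cv2) and the standard library are available. Lean on these libraries where they do the work, as an engineer would, in place of code of your own. Each camera call takes 0.05 s, during which the arm holds its last target.

### The job

The food thermometer's handle is out of reach under the shelf: draw it out, lay it flat on the counter clear of the shelf and let go, then take it afresh and lay it flat in its place in the green case, stem in the slot, handle in the pocket. Then shut the lid fully, and after that turn the latch knob clockwise until it clicks past its detent and stays locked. Do not knock over or shift the other things (a nudge of up to 3 cm is all right).

Things in the scene. Friction and masses are not known exactly. Their poses are not given: they have to be found in the camera images.
- therm_handle (a point): food thermometer, 100 g: flat white handle 80 x 34 x 24 mm, dark display on top, straight round steel stem 12 mm thick, 115 mm long from the middle of one end. This point is the handle's centre, 12 mm above its underside; x axis along the stem to its tip, z up. Starts flat on the counter, handle wholly under the shelf (20 to 45 mm in), about 85 mm of stem out past the shelf's -y end
- therm_tip (a point): tip of the thermometer's stem, on the stem's axis, 155 mm from the handle's centre; the stem's axis is 12 mm above the counter when it lies flat
- shelf: aluminium rail shelf fixed on the counter: plate 170 (x) x 400 (y) mm, 10 thick, top at 110 mm, 100 mm free below; 12 mm square posts at the corners (78 mm in x, 193 mm in y from the middle), so each end is open between posts; thin rail 25 mm above the plate along its +x and +y edges. Origin on the counter under its middle, axes along its sides
- case: green open case fixed on the shelf, 125 (x) x 235 (y) x 50 mm high, walls and floor 5 mm. Origin: centre of its underside, 110 mm up. Two grey blocks fill its -y part (y -112 to -10, to 35 mm high) but for a 22 mm wide stem slot along y at x = 0; the +y part is a pocket 115 mm wide. The thermometer belongs with its stem in the slot, tip to -y, handle centre at x 0, y +57, 17 mm up
- lid_hinge (a point): middle of the lid's hinge axis, which runs along the case's y axis at the top of its far (+x) wall
- lid (a joint): angle of the case's lid: 0 fully shut and level, about 1.57 upright, up to 1.95 leaning back (+x). Green panel 8 mm thick covering the case (125 mm from hinge to free edge, 235 mm wide); a stiff hinge keeps it where it is left, so it must be pushed all the way down, it does not fall shut. Its outer face is its top when shut
- latch (a joint): angle of the quarter-turn latch knob on the lid, clockwise from above when the lid is shut: 0 with the bar grip along the case's x, 1.6 (end stop) locked, bar along the case's y. It rests near 0.3; turning on, the detent resists, most (about 0.25 N m) at 0.6 to 0.8, until about 1.0, where it gives and snaps by itself to the stop. Let go before that it springs back
- latch_grip (a point): the latch's turning axis, at the grip height: 20 mm above the lid's outer face, in the middle of the lid. The grip is a grey bar 64 mm long, 14 mm thick, from 8 to 32 mm above the lid's face, on a low disc of 60 mm diameter; x axis along the bar, z away from the lid's face
- cup: white ceramic cup, 74 mm across the rim, 85 mm high, standing on the shelf beside the case; origin at the centre of its foot. Bystander
- bottle: closed brown plastic bottle, 62 mm diameter, 140 mm high, standing; origin at the centre of its foot. Bystander
- jar: closed glass jar, 70 mm diameter, 95 mm high, standing; origin at the centre of its foot. Bystander
- tin: closed steel tin, 68 mm diameter, 85 mm high, standing; origin at the centre of its foot. Bystander
- bowl: white bowl, 120 mm across, 50 mm high; origin at the centre of its foot. Bystander
- spoons: steel measuring spoons on a ring, fanned out flat, about 130 mm long; origin near the ring, spoons to +x. Bystander
- spatula: black plastic spatula, 180 mm long, lying flat; origin at the underside of its middle. Bystander
Things that resemble listed ones, but are neither listed nor needed, are in the scene too. Of the things that look like the part that bears therm_handle, the largest one is meant.

How it is judged:
By the outcome, as a careful person would: the job done as asked, in the order asked, and still so for the second after the job is handed in, with the robot touching nothing.
It also fails if it takes over 72 s, if anything falls off the work surface, if the arm or the gripper's body presses on something with over 40 N, if the wrist force passes 120 N, or if a joint passes its speed limit or range.

## Working session

There is one attempt and no reset: what is moved stays moved. The work goes in short steps, Python scripts to look and compute and a tool call to move; the robot and the scene stay as the last step left them, time stands still between calls to the robot, and variables do not carry over. Pictures are saved under pics/ and viewed, and the job is handed in when it is done.

Besides the shell and the picture viewer there is one more tool, called after "Request:" by a JSON object that holds its "fn" and its "kwargs". carry_out: Moves the arm, as the interface text tells. Its arguments: {"type":"object","properties":{"plan":{"type":"string"}},"required":["plan"]}

```bash
ls; mkdir -p pics; cat > h.py <<'E'
import numpy as np, cv2
from cell import status, vision, ticket, masks_of
from scipy.spatial.transform import Rotation as R
def save(name,img,s=1): cv2.imwrite('pics/'+name+'.png',cv2.cvtColor(img,cv2.COLOR_RGB2BGR))
def cam(n):
    m=vision.camera_model(n); return np.array(m['K']),np.array(m['extrinsics'])
def proj(K,E,P):
    P=np.atleast_2d(P); c=P@E[:3,:3].T+E[:3,3]; u=c@K.T; return u[:,:2]/u[:,2:]
def ray(K,E,uv,z):
    d=np.linalg.inv(K)@np.array([uv[0],uv[1],1.]); Rw=E[:3,:3].T; o=-Rw@E[:3,3]; d=Rw@d
    return o+d*(z-o[2])/d[2]
E
python3 - <<'E'
from h import *
s=status.get_state(); print({k:np.round(v,3) for k,v in s.items()})
for n in('scene','top','wrist'):
    im=vision.grab_frame(n); save(n+'0',im); K,E=cam(n); print(n,K.round(1).tolist(),(-E[:3,:3].T@E[:3,3]).round(3),E[:3,:3].round(2).tolist())
E
```

```text
pics
{'t': np.float64(0.0), 'joints': array([-1.407,  0.384,  0.044,  1.6  , -0.018,  1.161, -0.05 ]), 'qd': array([-0.001,  0.001,  0.   , -0.001, -0.   , -0.   , -0.001]), 'effort': array([ 0.0000e+00, -4.3346e+01,  1.0240e+00, -2.4951e+01,  1.1000e-02,
        1.1000e-02,  0.0000e+00]), 'tool_pos': array([0.168, 0.627, 0.23 ]), 'ee_rot': array([-0.   ,  0.13 ,  0.991, -0.001]), 'contact_force': array([ 0.87 , -0.355,  0.837]), 'moment': array([-0.03 ,  0.057, -0.015]), 'width': np.float64(0.995)}
scene [[431.8, 0.0, 318.3], [0.0, 431.8, 197.9], [0.0, 0.0, 1.0]] [1.481 0.197 1.015] [[-0.24, 0.97, 0.01], [0.66, 0.17, -0.73], [-0.71, -0.17, -0.68]]
top [[378.4, 0.0, 321.3], [0.0, 378.4, 196.5], [0.0, 0.0, 1.0]] [0.336 0.    1.262] [[0.01, -1.0, 0.02], [-0.98, -0.01, -0.18], [0.18, -0.01, -0.98]]
wrist [[300.6, 0.0, 321.3], [0.0, 300.6, 195.7], [0.0, 0.0, 1.0]] [0.101 0.645 0.373] [[0.26, 0.97, -0.0], [0.93, -0.25, 0.27], [0.26, -0.07, -0.96]]
```

View pics/scene0.png

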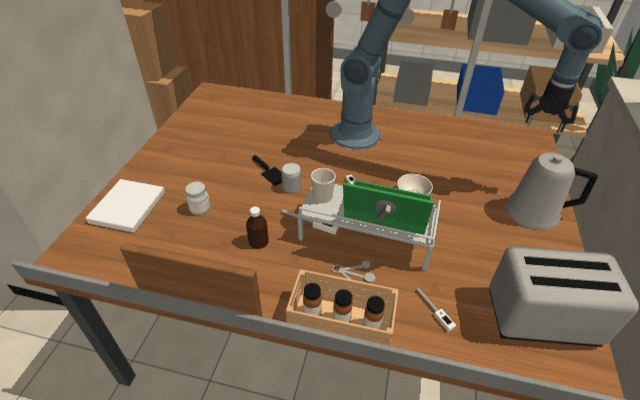

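View pics/top0.png

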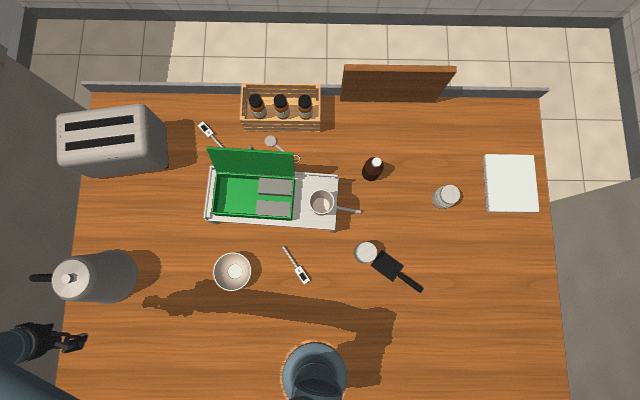

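View pics/wrist0.png

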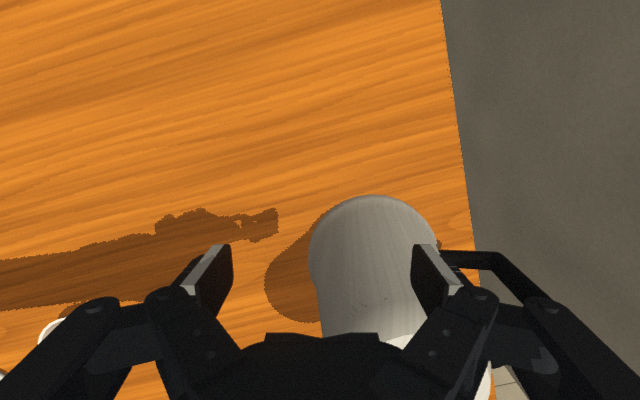

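```bash
python3 - <<'E'
from h import *
T=vision.grab_frame('top'); S=vision.grab_frame('scene')
save('topc',cv2.resize(T[130:300,180:400],None,fx=3.6,fy=3.5,interpolation=cv2.INTER_CUBIC))
save('scenec',cv2.resize(S[150:300,230:450],None,fx=3.6,fy=3.6,interpolation=cv2.INTER_CUBIC))
for c in('top','scene'):
  for n in('therm_handle','shelf','case','lid','latch','cup','bottle','jar','tin','bowl','spoons','spatula'):
    r=masks_of(c,n); print(c,n,[(round(d['confidence'],2),np.round(d['bbox']).astype(int).tolist(),int(d['mask'].sum())) for d in r[:4]])
E
```

```text
top therm_handle [(0.74, [210, 132, 13, 11], 66), (0.74, [376, 170, 21, 26], 387), (0.59, [297, 265, 26, 37], 211), (0.55, [445, 196, 32, 22], 528)]
top shelf [(0.79, [272, 197, 134, 66], 2620), (0.74, [249, 184, 90, 79], 5673)]
top case [(0.59, [250, 183, 92, 74], 5549)]
top lid [(0.89, [251, 161, 88, 27], 2000), (0.73, [350, 212, 27, 12], 88)]
top latch []
top cup []
top bottle [(0.92, [376, 169, 23, 23], 409)]
top jar [(0.7, [447, 197, 28, 26], 537)]
top tin [(0.6, [365, 252, 26, 23], 402), (0.27, [251, 183, 94, 73], 5592)]
top bowl [(0.98, [231, 270, 40, 38], 1219)]
top spoons []
top spatula [(0.62, [397, 272, 56, 44], 769)]
scene therm_handle [(0.92, [436, 310, 36, 39], 362), (0.64, [312, 221, 58, 30], 265)]
scene shelf [(0.82, [370, 228, 141, 85], 2515)]
scene case [(0.66, [391, 206, 90, 61], 3454)]
scene lid [(0.38, [389, 206, 90, 58], 3363), (0.38, [258, 228, 18, 46], 729)]
scene latch [(0.83, [386, 212, 23, 21], 297)]
scene cup [(0.57, [323, 184, 27, 36], 677)]
scene bottle [(0.95, [256, 226, 20, 44], 668), (0.25, [323, 184, 24, 38], 706)]
scene jar [(0.59, [198, 199, 24, 35], 651)]
scene tin [(0.75, [290, 177, 22, 31], 494)]
scene bowl [(0.81, [415, 185, 32, 20], 528)]
scene spoons [(0.66, [359, 272, 35, 20], 315)]
scene spatula [(0.87, [268, 170, 26, 31], 323)]
```

View pics/topc.png

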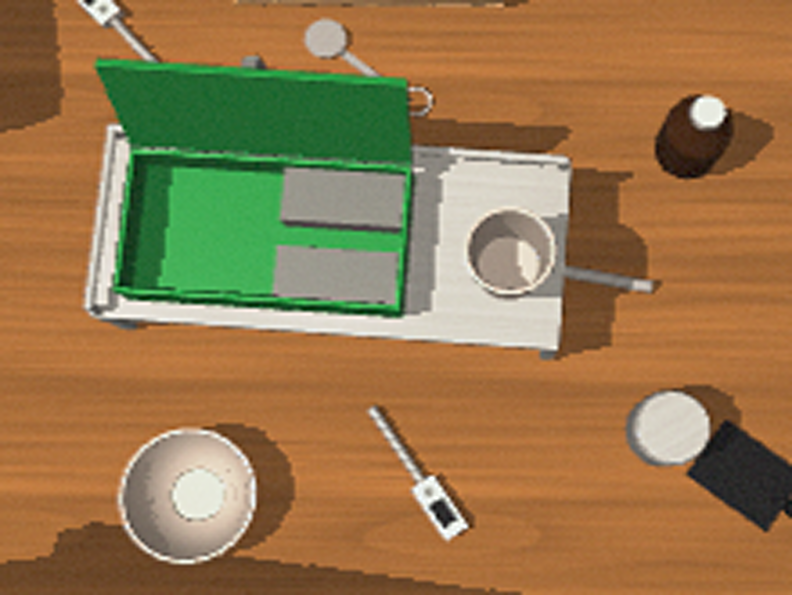

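View pics/scenec.png

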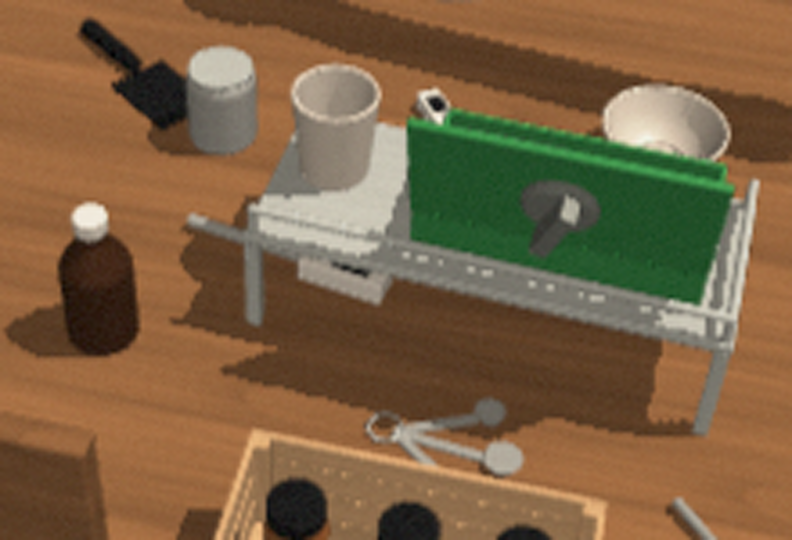

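```bash
python3 - <<'E'
from h import *
K,E=cam('top'); Ks,Es=cam('scene')
def t(u,v,z): return ray(K,E,(180+u/3.6,130+v/3.5),z)
def s(u,v,z): return ray(Ks,Es,(230+u/3.6,150+v/3.6),z)
for n,u,v,z in [('-y-x plate',558,350,.11),('-y+x rail',568,160,.135),('+y-x rail?',88,312,.11),('+y+x rail',110,128,.135),('case -y-x top',402,313,.16),('case +y-x top',117,292,.16),('case +y+x',132,152,.16),('case -y+x',410,172,.16),('tip',652,286,.012),('stem@edge',567,269,.012),
 ('block+x y-10 -xcorner',283,222,.145),('blk-x y-10 +x',277,246,.145),('blk+x -y -x',405,228,.145),('blk-x -y +x',398,254,.145),('cup rim c',512,252,.195),('lid free +y',97,61,.16+.125),('lid free -y',407,80,.16+.125)]:
  print(n,t(u,v,z).round(4))
for n,u,v,z in [('tip',192,221,.012),('handle near bot',380,302,0),('handle near -y bot',300,277,0),('bottle',98,345,0),('post -y+x foot',252,325,0),('post +y+x foot',703,432,0),('rail corner -y',258,207,.135)]:
  print('S',n,s(u,v,z).round(4))
E
```

```text
-y-x plate [ 0.445  -0.0589  0.11  ]
-y+x rail [ 0.609  -0.0658  0.135 ]
+y-x rail? [0.4741 0.3393 0.11  ]
+y+x rail [0.633  0.3237 0.135 ]
case -y-x top [0.4699 0.0706 0.16  ]
case +y-x top [0.4852 0.3022 0.16  ]
case +y+x [0.6055 0.2971 0.16  ]
case -y+x [0.5909 0.0667 0.16  ]
tip [ 0.5162 -0.1511  0.012 ]
stem@edge [ 0.5317 -0.0722  0.012 ]
block+x y-10 -xcorner [0.5491 0.1723 0.145 ]
blk-x y-10 +x [0.5282 0.1765 0.145 ]
blk+x -y -x [0.545  0.0707 0.145 ]
blk-x -y +x [0.5224 0.076  0.145 ]
cup rim c [ 0.5167 -0.0178  0.195 ]
lid free +y [0.6462 0.2935 0.285 ]
lid free -y [0.6342 0.0629 0.285 ]
S tip [ 0.5194 -0.1461  0.012 ]
S handle near bot [0.5637 0.0402 0.    ]
S handle near -y bot [ 0.552  -0.0356  0.    ]
S bottle [ 0.6725 -0.1833  0.    ]
S post -y+x foot [ 0.6178 -0.0618  0.    ]
S post +y+x foot [0.6382 0.326  0.    ]
S rail corner -y [ 0.6085 -0.0569  0.135 ]
```

```bash
cat > fit.py <<'E'
from h import *
from scipy.optimize import least_squares
K,E=cam('top'); Ks,Es=cam('scene')
T=[('s',-.085,-.2,.11,558,350),('s',.085,-.2,.135,568,160),
 ('c',-.0625,-.1175,.05,402,313),('c',-.0625,.1175,.05,117,292),('c',.0575,.1125,.05,132,156),
 ('c',.011,-.01,.035,283,222),('c',-.011,-.01,.035,277,246),('c',.011,-.112,.035,405,228),('c',-.011,-.112,.035,398,254),
 ('l',.125,.1175,0,97,61),('l',.125,-.1175,0,407,80)]
S=[('s',.084,-.199,0,252,325),('s',.084,.199,0,703,432),('l',.125,-.1175,0.0,410,120),('l',.125,.1175,0,733,187)]
def world(p,k,a,b,c):
    x,y,w,cx,cy,th=p
    if k=='s': q=np.array([a,b,c])
    elif k=='c': q=np.array([cx+a,cy+b,.11+c])
    else: q=np.array([cx+.0625-a*np.cos(th),cy+b,.16+a*np.sin(th)])
    return np.r_[R.from_euler('z',w).as_matrix()[:2,:2]@q[:2]+[x,y],q[2]]
def res(p):
    r=[]
    for k,a,b,c,u,v in T: r.append(proj(K,E,world(p,k,a,b,c))[0]-[180+u/3.6,130+v/3.5])
    for k,a,b,c,u,v in S: r.append(proj(Ks,Es,world(p,k,a,b,c))[0]-[230+u/3.6,150+v/3.6])
    return np.ravel(r)
o=least_squares(res,[.54,.13,-.066,0,.05,1.8],loss='soft_l1'); p=o.x
if __name__=='__main__':
    print(p.round(4)); print(o.fun.reshape(-1,2).round(1).tolist())
    for n,(k,a,b,c) in {'case':('c',0,0,0),'goal':('c',0,.057,.017),'goaltip':('c',0,-.098,.017),'hinge':('l',0,0,0),'lidedge':('l',.125,0,0),'shelf-y':('s',0,-.2,0),'latch shut':('c',0,0,.078)}.items(): print(n,world(p,k,a,b,c).round(4))
    for n,u,v,z in [('bottle',376,169,.07),('jar',447,197,.05),('tin',365,252,.04),('bowl',231,270,.025),('spat',397,272,0.005)]: print(n,ray(K,E,(u,v),z).round(3))
    for n,u,v,z in [('bottle',256,226,.07),('jar',198,199,.047),('tin',290,177,.042),('bowl',415,185,.025),('spat',268,170,0),('cup',323,184,.155)]: print(n,ray(Ks,Es,(u,v),z).round(3))
E
python3 fit.py
```

```text
[ 0.5404  0.1372 -0.0536 -0.0035  0.048   1.9015]
[[-0.3, 0.1], [0.4, -1.8], [-0.3, -0.3], [-1.4, 0.6], [0.8, -0.3], [-0.8, -0.3], [0.2, 0.1], [-0.8, 0.2], [0.6, -0.0], [-0.6, -0.1], [0.3, 0.1], [-0.9, -1.2], [1.9, -0.5], [-1.7, -0.2], [-0.2, -0.1]]
case [0.5394 0.1854 0.11  ]
goal [0.5425 0.2423 0.127 ]
goaltip [0.5342 0.0875 0.127 ]
hinge [0.6019 0.182  0.16  ]
lidedge [0.6424 0.1798 0.2782]
shelf-y [ 0.5297 -0.0625  0.    ]
latch shut [0.5394 0.1854 0.188 ]
bottle [ 0.649 -0.194  0.07 ]
jar [ 0.562 -0.429  0.05 ]
tin [ 0.382 -0.159  0.04 ]
bowl [0.322 0.269 0.025]
spat [ 0.319 -0.267  0.005]
bottle [ 0.655 -0.187  0.07 ]
jar [ 0.568 -0.421  0.047]
tin [ 0.379 -0.164  0.042]
bowl [0.291 0.265 0.025]
spat [ 0.313 -0.27   0.   ]
cup [ 0.513 -0.016  0.155]
```

```bash
cat >> h.py <<'E'
from scipy.linalg import logm,expm
def pose():
    s=status.get_state(); q=np.array(s['ee_rot']); T=np.eye(4); T[:3,:3]=R.from_quat(q[[1,2,3,0]]).as_matrix(); T[:3,3]=s['tool_pos']; return T,s
def target(pos,yaw,tilt=0):
    # tool x points at world yaw; tool z down, tilted toward tool x by tilt
    c,sn=np.cos(yaw),np.sin(yaw); x=np.array([c,sn,0]); z=np.array([0,0,-1.])
    X=x*np.cos(tilt)-z*np.sin(tilt); Z=z*np.cos(tilt)+x*np.sin(tilt); Y=np.cross(Z,X)
    T=np.eye(4); T[:3,:3]=np.c_[X,Y,Z]; T[:3,3]=pos; return T
def row(T0,T1,n):
    D=np.linalg.inv(T0)@T1; M=np.real(expm(np.real(logm(D))/n)); return np.r_[M[:3,3]*1000,R.from_matrix(M[:3,:3]).as_rotvec()]
def need(T1,n=None,show=True,T0=None):
    s=None
    if T0 is None: T0,s=pose()
    D=np.linalg.inv(T0)@T1; d=np.linalg.norm(D[:3,3])*1000; a=np.linalg.norm(R.from_matrix(D[:3,:3]).as_rotvec())
    m=int(np.ceil(max(d/48,a/.145,1)))
    n=n or m
    if s: print('at',s['tool_pos'].round(4),'yaw %.3f'%np.arctan2(T0[1,0],T0[0,0]),'tilt %.3f'%np.arcsin(np.clip(T0[2,0],-1,1)),'F',np.round(s['contact_force'],1),'M',np.round(s['moment'],2),'w %.2f'%s['width'],'t %.2f'%s['t'],'j',np.round(s['joints'],2))
    r=row(T0,T1,n); print('dist %.0f ang %.3f min rows %d; n=%d row:'%(d,a,m,n),r[:3].round(1),r[3:].round(4))
E
python3 - <<'E'
from h import *
T0,_=pose(); T1=T0.copy(); T1[2,3]=.34
T2=target([.525,-.12,.34],np.arctan2(.98,.18))
need(T1); need(T2,20,T0=T1)
P=T1
for i in range(20):
    r=row(T1,T2,20);M=np.eye(4);M[:3,:3]=R.from_rotvec(r[3:]).as_matrix();M[:3,3]=r[:3]/1000;P=P@M
    if i%4==0: print(P[:3,3].round(3))
E
```

```text
at [0.1682 0.6279 0.2313] yaw 2.880 tilt 0.000 F [ 0.1  0.3 -0.2] M [-0.02 -0.09 -0.03] w 1.00 t 1.45 j [-1.41  0.38  0.04  1.6  -0.02  1.16 -0.05]
dist 109 ang 0.000 min rows 3; n=3 row: [  0.   -0.  -36.2] [ 0.  0. -0.]
dist 829 ang 1.491 min rows 18; n=20 row: [-45.   -7.1  -0. ] [-0.     -0.      0.0745]
[0.21  0.609 0.34 ]
[0.359 0.506 0.34 ]
[0.472 0.364 0.34 ]
[0.537 0.195 0.34 ]
[0.551 0.014 0.34 ]
```

Request:
{"fn": "carry_out", "kwargs": {"plan": "0 0 -40 0 0 0 0.6; 0 0 -40 0 0 0 0.6; -25 -4 -35 0 0 0.04 0.6; -45 -7 0 0 0 0.075 0.6; -45 -7 0 0 0 0.075 0.6"}}

```text
t: 1.95
tool_pos: [0.262, 0.5783, 0.3482]
ee_rot: [-0.003, 0.217, 0.976, -0.001]
contact_force: [0.4, 0.2, -1.0]
width: 0.6
```

Request:
{"fn": "carry_out", "kwargs": {"plan": "-45 -7 0 0 0 0.075 0.6; -45 -7 0 0 0 0.075 0.6; -45 -7 0 0 0 0.075 0.6; -45 -7 0 0 0 0.075 0.6; -45 -7 0 0 0 0.075 0.6"}}

```text
t: 2.45
tool_pos: [0.4348, 0.4212, 0.3495]
ee_rot: [-0.002, 0.401, 0.916, 0.002]
contact_force: [-0.0, 0.5, -0.0]
width: 0.603
```

Request:
{"fn": "carry_out", "kwargs": {"plan": "-45 -7 0 0 0 0.075 0.6; -45 -7 0 0 0 0.075 0.6; -45 -7 0 0 0 0.075 0.6; -45 -7 0 0 0 0.075 0.6; -45 -7 0 0 0 0.075 0.6"}}

```text
t: 2.95
tool_pos: [0.5354, 0.2073, 0.3489]
ee_rot: [-0.001, 0.572, 0.821, 0.003]
contact_force: [1.2, -0.5, 0.2]
width: 0.603
```

```bash
python3 - <<'E'
from h import *
need(target([.525,-.12,.30],np.arctan2(.98,.18),.44))
im=vision.grab_frame('wrist'); save('w1',im)
E
```

```text
at [0.5354 0.2073 0.3489] yaw 1.925 tilt 0.006 F [ 1.2 -0.5  0.2] M [-0.01 -0.04  0.01] w 0.60 t 2.95 j [-0.86  0.16  0.48  1.66 -0.08  1.34 -0.01]
dist 331 ang 0.686 min rows 7; n=7 row: [-47.6  -7.7  -2.2] [-0.0166  0.0604  0.0753]
```

View pics/w1.png

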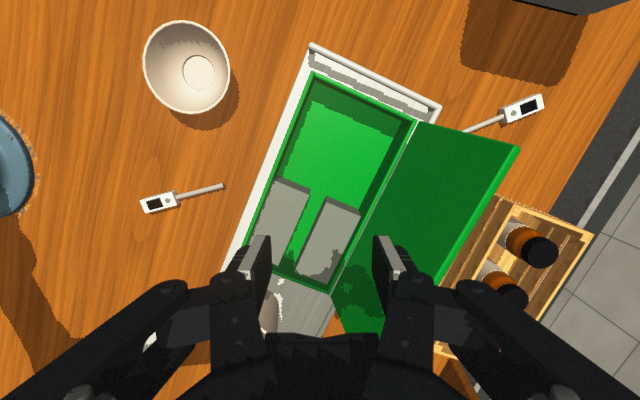

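```bash
python3 - <<'E'
import cv2
from fit import *
im=cv2.imread('pics/w1.png'); Kw,Ew=cam('wrist'); np.savez('w1cam',K=Kw,E=Ew)
c=cv2.resize(im[35:305,210:530],None,fx=2.2,fy=2.2,interpolation=cv2.INTER_CUBIC)
pts=[('c',sx*.0625,sy*.1175,.05) for sx in(-1,1) for sy in(-1,1)]+[('c',a,b,.035) for a in(-.011,.011) for b in(-.01,-.112)]+[('l',.125,-.1175,0),('l',.125,.1175,0),('s',-.085,.2,.11),('s',-.085,-.2,.11)]
for q in pts:
    u=(proj(Kw,Ew,world(p,*q))[0]-[210,35])*2.2; cv2.circle(c,tuple(int(round(k)) for k in u),3,(0,0,255),-1)
cv2.imwrite('pics/w1c.png',c)
E
```

```text
(no output)
```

View pics/w1c.png

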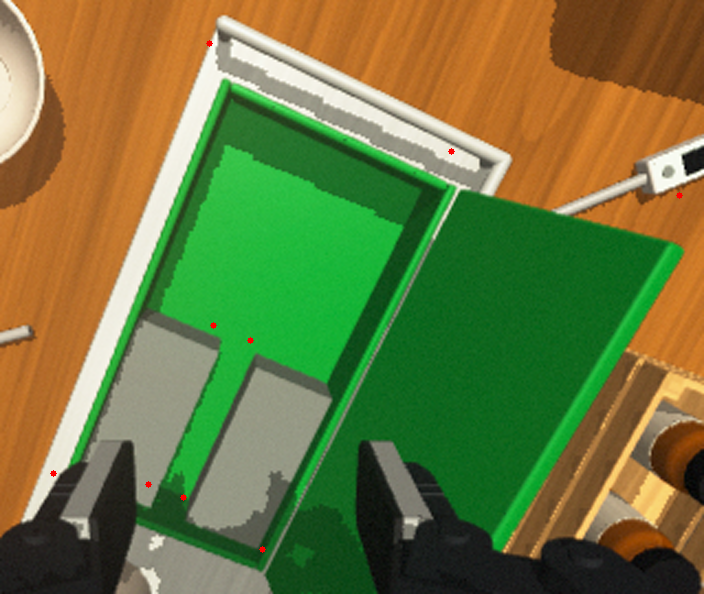

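Request:
{"fn": "carry_out", "kwargs": {"plan": "-48 -8 0 0 0 0.075 0.6; -48 -8 0 0 0 0.075 0.6; -48 -8 0 0 0 0.075 0.6; -48 -8 0 0 0 0.075 0.6; -48 -8 0 0 0 0.075 0.6"}}

```text
t: 3.5
tool_pos: [0.5416, -0.035, 0.3493]
ee_rot: [0.001, 0.722, 0.692, 0.003]
contact_force: [1.0, -0.1, -0.1]
width: 0.599
```

```bash
python3 - <<'E'
from h import *
need(target([.525,-.13,.30],np.arctan2(.98,.18),.0)); need(target([.521,-.15,.22],np.arctan2(.98,.18),.4))
E
```

```text
at [ 0.5416 -0.035   0.3493] yaw 1.529 tilt 0.003 F [ 1.  -0.1 -0.1] M [-0.04 -0.    0.02] w 0.60 t 3.50 j [-0.63  0.09  0.67  1.74 -0.06  1.33  0.01]
dist 108 ang 0.140 min rows 3; n=3 row: [-32.1  -2.8  16.3] [ 0.0019 -0.0013  0.0465]
at [ 0.5416 -0.035   0.3493] yaw 1.529 tilt 0.003 F [ 1.  -0.1 -0.1] M [-0.04 -0.    0.02] w 0.60 t 3.50 j [-0.63  0.09  0.67  1.74 -0.06  1.33  0.01]
dist 174 ang 0.420 min rows 4; n=4 row: [-33.9  -2.8  27.7] [-0.0056  0.0989  0.0347]
```

Request:
{"fn": "carry_out", "kwargs": {"plan": "-34 -3 27 0 0.1 0.035 0.6; -34 -3 27 0 0.1 0.035 0.6; -34 -3 27 0 0.1 0.035 0.6; -34 -3 27 0 0.1 0.035 0.6; 0 0 0 0 0 0 0.6"}}

```text
t: 4.0
tool_pos: [0.5208, -0.1622, 0.2221]
ee_rot: [-0.134, 0.756, 0.621, 0.157]
contact_force: [-2.0, -0.0, -0.8]
width: 0.603
```

```bash
python3 - <<'E'
from h import *
Kw,Ew=cam('wrist')
im=vision.grab_frame('wrist'); 
for z,P in (('tip',[.5175,-.149,.012]),('edge',[.5317,-.072,.012])): 
    u=proj(Kw,Ew,P)[0]; print(z,u.round(1)); cv2.circle(im,tuple(int(a) for a in u),2,(255,0,0),-1)
save('w2',im)
need(target([.521,-.15,.22],np.arctan2(.98,.18),.4))
np.savez('w2cam',K=Kw,E=Ew)
E
```

```text
tip [317.7 232.3]
edge [317.  169.4]
at [ 0.5238 -0.1591  0.2254] yaw 1.380 tilt 0.418 F [0.6 0.3 0.1] M [-0.42  0.08 -0.03] w 0.60 t 4.05 j [-0.19  0.35  0.78  1.84 -0.65  1.3   0.65]
dist 11 ang 0.020 min rows 1; n=1 row: [ 5.5 -4.4  8.4] [ 0.0007 -0.018  -0.0082]
```

View pics/w2.png

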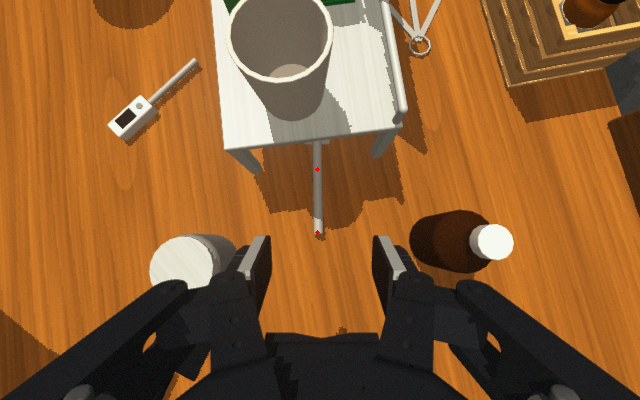

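```bash
python3 - <<'E'
from h import *
y=np.arctan2(.98,.18)
need(target([.522,-.132,.05],y,.28)); need(target([.522,-.130,.007],y,.28),T0=target([.522,-.132,.05],y,.28))
E
```

```text
at [ 0.5238 -0.1591  0.2254] yaw 1.380 tilt 0.418 F [0.6 0.3 0.1] M [-0.42  0.08 -0.03] w 0.60 t 4.05 j [-0.19  0.35  0.78  1.84 -0.65  1.3   0.65]
dist 178 ang 0.138 min rows 4; n=4 row: [-9.6 -1.6 43.3] [ 0.0001 -0.0345 -0.0021]
dist 43 ang 0.000 min rows 1; n=1 row: [-10.   -0.4  41.9] [ 0. -0.  0.]
```

Request:
{"fn": "carry_out", "kwargs": {"plan": "-10 -2 43 0 -0.034 0 0.5; -10 -2 43 0 -0.034 0 0.5; -10 -2 43 0 -0.034 0 0.5; -10 -2 43 0 -0.034 0 0.5; 0 0 0 0 0 0 0.5"}}

```text
t: 4.55
tool_pos: [0.5314, -0.1288, 0.053]
ee_rot: [-0.084, 0.759, 0.636, 0.112]
contact_force: [-1.2, 0.8, -0.0]
width: 0.499
```

```bash
python3 - <<'E'
from h import *
y=np.arctan2(.98,.18)
Kw,Ew=cam('wrist')
im=vision.grab_frame('wrist'); save('w3',im)
need(target([.522,-.130,.007],y,.28),2)
E
```

```text
at [ 0.534  -0.1306  0.056 ] yaw 1.397 tilt 0.280 F [0.6 0.  0.7] M [-0.27  0.01 -0.05] w 0.50 t 4.60 j [-0.23  0.54  0.67  1.98 -0.79  0.93  0.75]
dist 50 ang 0.021 min rows 2; n=2 row: [-7.5 -6.3 23.2] [0.0097 0.0002 0.0037]
```

View pics/w3.png

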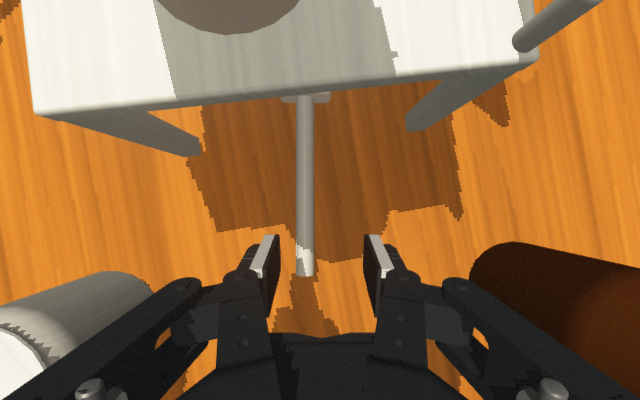

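Request:
{"fn": "carry_out", "kwargs": {"plan": "-8 -6 23 0.01 0 0 0.5; -8 -6 23 0.01 0 0 0.5; 0 0 0 0 0 0 0.5; 0 0 0 0 0 0 0.1; 0 0 0 0 0 0 0"}}

```text
t: 5.1
tool_pos: [0.5377, -0.1333, 0.0221]
ee_rot: [-0.079, 0.755, 0.64, 0.117]
contact_force: [-1.0, -0.1, 0.4]
width: 0.166
```

Request:
{"fn": "carry_out", "kwargs": {"plan": "0 0 0 0 0 0 0; 0 0 0 0 0 0 0; 0 0 0 0 0 0 0; 0 0 0 0 0 0 0; 0 0 0 0 0 0 0"}}

```text
t: 5.6
tool_pos: [0.5419, -0.1349, 0.0275]
ee_rot: [-0.076, 0.755, 0.64, 0.12]
contact_force: [-0.5, 0.3, -0.5]
width: -0.005
```

```bash
python3 - <<'E'
from h import *
y=np.arctan2(.98,.18)
Kw,Ew=cam('wrist')
im=vision.grab_frame('wrist'); save('w4',im)
need(target([.522,-.130,.007],y,.28),2)
E
```

```text
at [ 0.5418 -0.1348  0.0274] yaw 1.412 tilt 0.282 F [-0.5  0.1  0.2] M [-0.26  0.05 -0.08] w 0.00 t 5.65 j [-0.18  0.6   0.63  1.97 -0.85  0.89  0.82]
dist 29 ang 0.041 min rows 1; n=2 row: [ -2.1 -10.5   9.7] [ 0.0173 -0.0013  0.011 ]
```

View pics/w4.png

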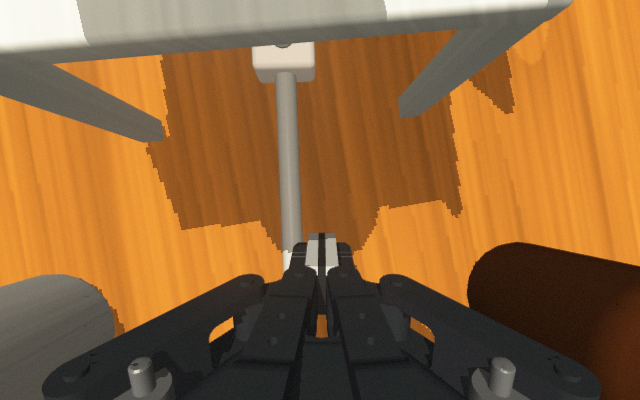

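Request:
{"fn": "carry_out", "kwargs": {"plan": "0 -2 -14 0.015 0 0.01 0.1; 0 -12 -2 0.015 0 0.01 0.5; 0 -12 0 0 0 0 0.5; 0 -2 0 0 0 0 0.5; 0 -1 0 0 0 0 0.5"}}

```text
t: 6.15
tool_pos: [0.5074, -0.1326, 0.0407]
ee_rot: [-0.091, 0.761, 0.634, 0.108]
contact_force: [0.4, 0.5, 0.5]
width: 0.498
```

```bash
python3 - <<'E'
from h import *
y=np.arctan2(.98,.18)
Kw,Ew=cam('wrist')
im=vision.grab_frame('wrist'); save('w5',im)
need(target([.522,-.130,.007],y,.28),1)
E
```

```text
at [ 0.5069 -0.1325  0.0405] yaw 1.389 tilt 0.283 F [-0.9  0.6 -0. ] M [-0.33  0.05  0.06] w 0.50 t 6.20 j [-0.21  0.55  0.67  2.02 -0.8   0.92  0.79]
dist 37 ang 0.004 min rows 1; n=1 row: [-4.4 14.5 33.6] [-0.002  -0.0033  0.    ]
```

View pics/w5.png

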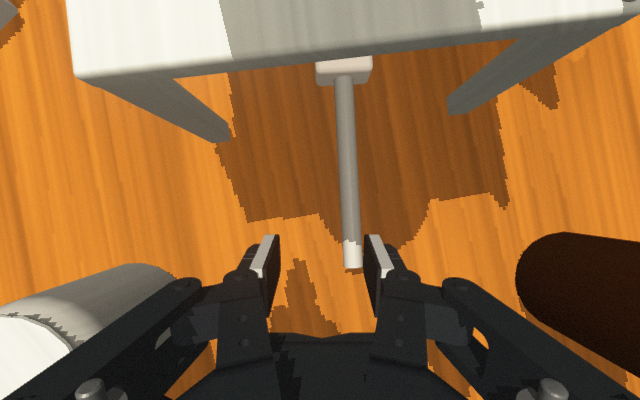

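Request:
{"fn": "carry_out", "kwargs": {"plan": "-2 2 12 0 0 0 0.5; -2 2 12 0 0 0 0.5; -1 1 8 0 0 0 0.5; 0 0 2 0 0 0 0.5; 0 0 1 0 0 0 0.5"}}

```text
t: 6.7
tool_pos: [0.5132, -0.1273, 0.0009]
ee_rot: [-0.092, 0.76, 0.634, 0.107]
contact_force: [-0.4, -0.4, 0.2]
width: 0.502
```

```bash
python3 - <<'E'
from h import *
y=np.arctan2(.98,.18)
need(target([.522,-.130,.007],y,.28),1)
E
```

```text
at [ 0.5132 -0.1273  0.0009] yaw 1.390 tilt 0.283 F [-0.4 -0.4  0.2] M [-0.31  0.07  0.04] w 0.50 t 6.70 j [-0.18  0.62  0.61  2.02 -0.86  0.87  0.84]
dist 11 ang 0.005 min rows 1; n=1 row: [ 0.6  9.2 -6.2] [-0.0038 -0.0034  0.0008]
```

Request:
{"fn": "carry_out", "kwargs": {"plan": "0 4 -3 0 0 0 0.5; 0 4 -3 0 0 0 0.4; 0 0 0 0 0 0 0.2; 0 0 0 0 0 0 0; 0 0 0 0 0 0 0"}}

```text
t: 7.2
tool_pos: [0.5223, -0.1312, 0.0078]
ee_rot: [-0.091, 0.76, 0.634, 0.108]
contact_force: [0.4, -0.4, -0.4]
width: 0.111
```

```bash
python3 - <<'E'
from h import *
y=np.arctan2(.98,.18)
need(target([.522,-.130,.007],y,.28),1)
Kw,Ew=cam('wrist')
im=vision.grab_frame('wrist'); save('w6',im)
E
```

```text
at [ 0.5223 -0.1312  0.0078] yaw 1.391 tilt 0.283 F [ 0.4 -0.4 -0.4] M [-0.31  0.04  0.02] w 0.11 t 7.20 j [-0.18  0.62  0.62  2.   -0.85  0.89  0.83]
dist 1 ang 0.004 min rows 1; n=1 row: [ 0.9 -0.5  1.1] [-0.0024 -0.003   0.0015]
```

View pics/w6.png

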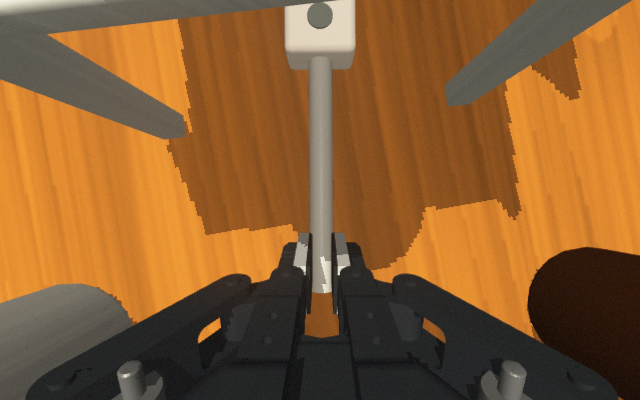

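Request:
{"fn": "carry_out", "kwargs": {"plan": "0 0 0 0 0 0 0; 0 0 0 0 0 0 0; 0 0 0 0 0 0 0; -14 0 -4 0 0 0 0; -14 0 -4 0 0 0 0"}}

```text
t: 7.75
tool_pos: [0.517, -0.1582, 0.0074]
ee_rot: [-0.092, 0.759, 0.636, 0.108]
contact_force: [0.4, 0.5, -0.1]
width: 0.11
```

```bash
python3 - <<'E'
from h import *
y=np.arctan2(.98,.18)
need(target([.486,-.32,.010],y,.28))
E
```

```text
at [ 0.517  -0.1582  0.0074] yaw 1.395 tilt 0.285 F [ 0.4  0.5 -0.1] M [-0.27  0.06 -0.05] w 0.11 t 7.75 j [-0.13  0.64  0.63  1.98 -0.85  0.91  0.87]
dist 165 ang 0.009 min rows 4; n=4 row: [-39.4  -0.5 -12.1] [-0.001  -0.0013  0.0014]
```

Request:
{"fn": "carry_out", "kwargs": {"plan": "-26 0 -8 0 0 0 0; -26 0 -8 0 0 0 0; -26 0 -8 0 0 0 0; -26 0 -8 0 0 0 0; 0 0 0 0 0 0 0"}}

```text
t: 8.25
tool_pos: [0.4933, -0.2799, 0.0089]
ee_rot: [-0.089, 0.761, 0.634, 0.106]
contact_force: [-0.3, -0.6, 0.2]
width: 0.109
```

```bash
python3 - <<'E'
from h import *
y=np.arctan2(.98,.18)
need(target([.486,-.32,.009],y,.28))
Kw,Ew=cam('wrist')
im=vision.grab_frame('wrist'); save('w7',im)
im=vision.grab_frame('top'); save('top7',cv2.resize(im[130:300,240:460],None,fx=3.6,fy=3.5))
E
```

```text
at [ 0.4933 -0.2799  0.0089] yaw 1.388 tilt 0.278 F [-0.3 -0.6  0.2] M [-0.42  0.12 -0.01] w 0.11 t 8.25 j [ 0.07  0.71  0.66  1.87 -0.82  1.    1.01]
dist 41 ang 0.003 min rows 1; n=1 row: [-39.2   0.1 -11.3] [-0.0021  0.0023 -0.001 ]
```

View pics/w7.png

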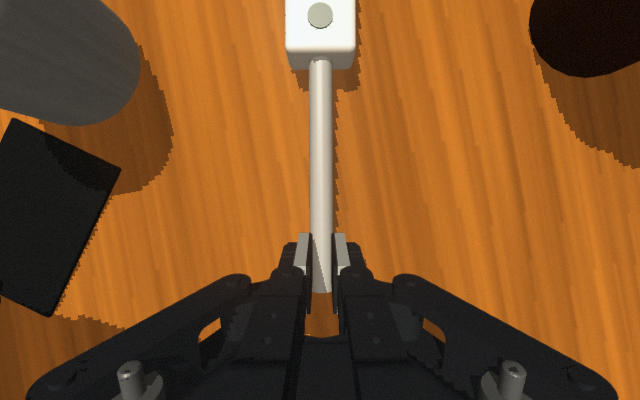

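View pics/top7.png

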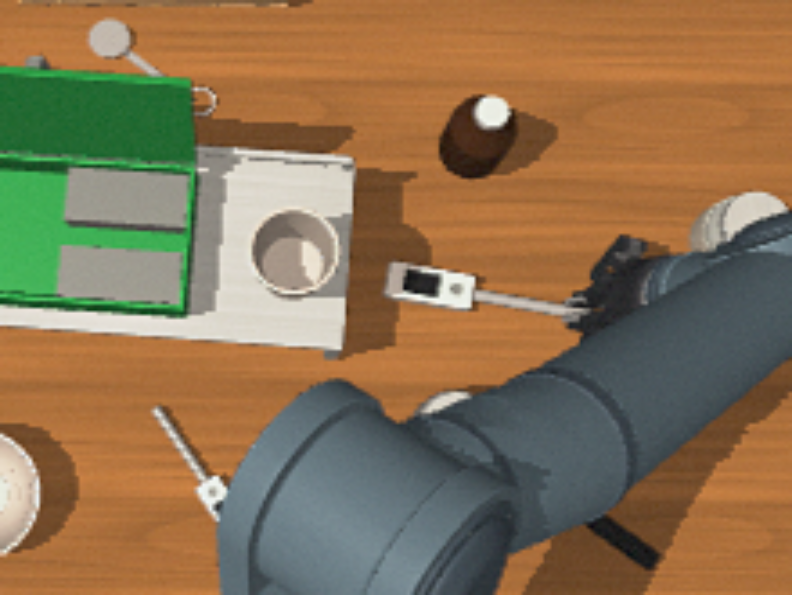

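Request:
{"fn": "carry_out", "kwargs": {"plan": "-12 0 -3 0 0 0 0; -12 0 -3 0 0 0 0; 0 0 1 0 0 0 0; 0 0 0 0 0 0 0.3; 0 0 0 0 0 0 0.45"}}

```text
t: 8.85
tool_pos: [0.491, -0.2973, 0.0061]
ee_rot: [-0.093, 0.758, 0.636, 0.108]
contact_force: [-0.7, -0.1, 0.3]
width: 0.434
```

```bash
python3 - <<'E'
from h import *
y=np.arctan2(.98,.18)
need(target([.486,-.32,.009],y,.28))
Kw,Ew=cam('wrist')
im=vision.grab_frame('wrist'); save('w8',im)
E
```

```text
at [ 0.491  -0.2973  0.0061] yaw 1.396 tilt 0.287 F [-0.7 -0.1  0.3] M [-0.27  0.    0.07] w 0.43 t 8.85 j [ 0.1   0.73  0.66  1.84 -0.81  1.03  1.04]
dist 23 ang 0.012 min rows 1; n=1 row: [-21.4  -1.   -9.4] [-0.0059 -0.0071  0.0069]
```

View pics/w8.png

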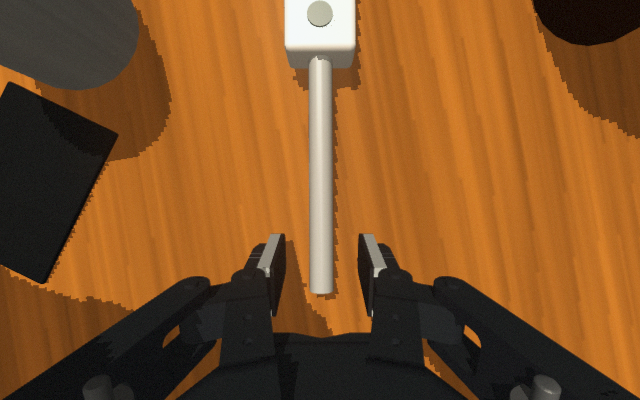

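Request:
{"fn": "carry_out", "kwargs": {"plan": "0 0 -30 0 0 0 0.5; 0 0 -45 0 0 0 0.6; 0 0 -45 0 0 0 0.6; 20 0 -40 0 -0.07 0 0.6; 30 0 -10 0 -0.07 0 0.6"}}

```text
t: 9.4
tool_pos: [0.4876, -0.2994, 0.1829]
ee_rot: [-0.052, 0.767, 0.638, 0.051]
contact_force: [0.2, 1.3, 0.2]
width: 0.601
```

```bash
python3 - <<'E'
from h import *
need(target([.512,-.19,.20],np.arctan2(.98,.18),0))
E
```

```text
at [ 0.4876 -0.2994  0.1829] yaw 1.387 tilt 0.145 F [0.2 1.3 0.2] M [-0.14 -0.03 -0.01] w 0.60 t 9.40 j [-0.14  0.45  0.88  1.82 -0.5   1.17  0.75]
dist 113 ang 0.146 min rows 3; n=3 row: [37.7  1.3 -2.1] [-0.0047 -0.0483 -0.0004]
```

Request:
{"fn": "carry_out", "kwargs": {"plan": "36 1 -2 0 -0.05 0 0.7; 36 1 -2 0 -0.05 0 0.7; 36 1 -2 0 -0.05 0 0.7; 0 0 0 0 0 0 0.7; 0 0 0 0 0 0 0.7"}}

```text
t: 9.9
tool_pos: [0.5161, -0.1811, 0.204]
ee_rot: [0.0, 0.763, 0.646, -0.003]
contact_force: [0.3, -0.8, 0.3]
width: 0.7
```

```bash
python3 - <<'E'
from h import *
Kw,Ew=cam('wrist')
im=vision.grab_frame('wrist'); save('w9',im); np.savez('w9cam',K=Kw,E=Ew)
im=vision.grab_frame('top'); save('top9',cv2.resize(im[130:300,240:460],None,fx=3.6,fy=3.5))
need(target([.512,-.19,.20],np.arctan2(.98,.18),0))
for d in masks_of('wrist','therm_handle')[:3]: print(d['confidence'],d['bbox'])
E
```

```text
at [ 0.5162 -0.1817  0.2036] yaw 1.403 tilt -0.003 F [-0.3 -0.  -1.4] M [-0.01 -0.05  0.03] w 0.70 t 10.00 j [-0.55  0.32  0.96  1.91 -0.29  1.07  0.36]
dist 10 ang 0.015 min rows 1; n=1 row: [-8.8 -2.7  3.6] [-0.0037  0.0034  0.0139]
0.88 [317.6, 203.9, 29.1, 163.1]
0.68 [287.6, 6.9, 56.9, 9.5]
0.59 [67.0, 7.8, 38.1, 15.6]
```

View pics/w9.png

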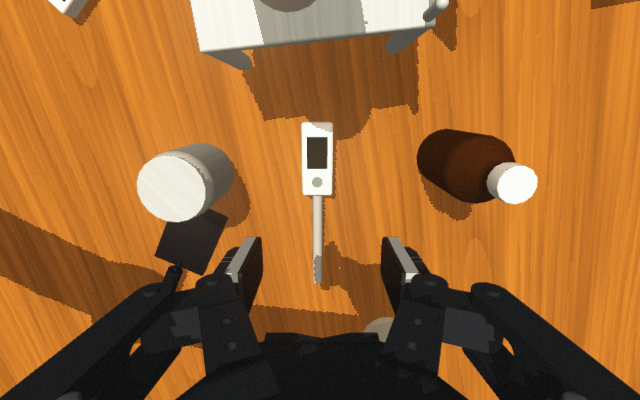

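View pics/top9.png

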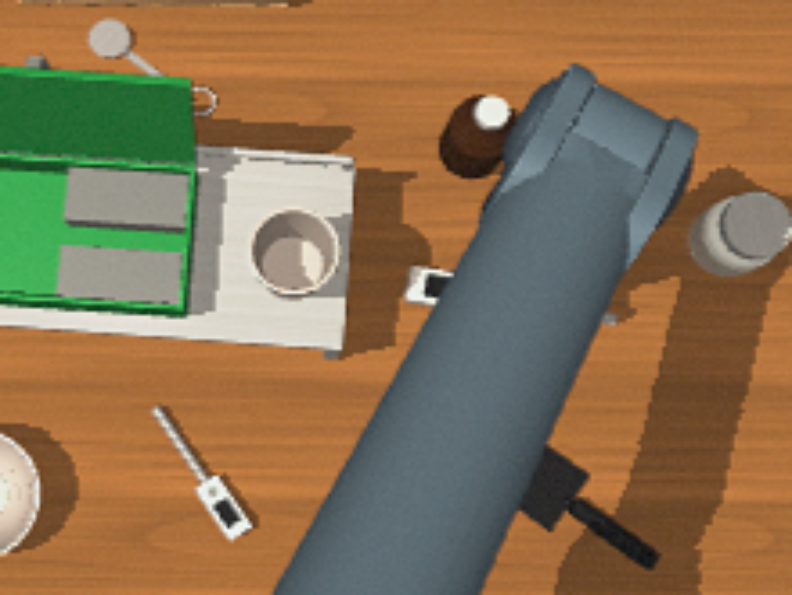

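```bash
python3 - <<'E'
from h import *
d=np.load('w9cam.npz')
a=ray(d['K'],d['E'],(318,283),.012);b=ray(d['K'],d['E'],(317.5,195.5),.024); c=ray(d['K'],d['E'],(317.5,123.5),.024)
a2=ray(d['K'],d['E'],(317.5,195.5),.012)
print(a,a2,b,c,np.linalg.norm(a-a2),np.linalg.norm(b-c))
u=(b-a);u/=np.linalg.norm(u[:2]);ctr=(b+c)/2;print(ctr,'yaw',np.arctan2(u[1],u[0]))
K,E=cam('top'); print('top end',ray(K,E,(240+408/3.6,130+285/3.5),.024))
need(target([ctr[0],ctr[1],.12],np.arctan2(u[1],u[0]),0))
E
```

```text
[ 0.48847903 -0.32017181  0.012     ] [ 0.50721784 -0.20650408  0.012     ] [ 0.50797944 -0.20311897  0.024     ] [ 0.52113627 -0.12595312  0.024     ] 0.11520198063393369 0.07827943419638034
[ 0.51455786 -0.16453605  0.024     ] yaw 1.4057174264590446
top end [ 0.51514166 -0.12392143  0.024     ]
at [ 0.5156 -0.1835  0.2036] yaw 1.400 tilt -0.005 F [ 0.4 -0.4 -0.9] M [-0.06  0.   -0.02] w 0.70 t 10.05 j [-0.54  0.32  0.96  1.91 -0.29  1.07  0.36]
dist 86 ang 0.008 min rows 2; n=2 row: [ 9.4 -2.  41.8] [-0.0019  0.0022 -0.0027]
```

Request:
{"fn": "carry_out", "kwargs": {"plan": "9 -2 36 0 0 0 0.7; 9 -2 36 0 0 0 0.7; 0 0 30 0 0 0 0.7; 0 0 30 0 0 0 0.7; 0 0 15 0 0 0 0.7"}}

```text
t: 10.55
tool_pos: [0.5152, -0.1783, 0.0553]
ee_rot: [0.004, 0.771, 0.637, -0.001]
contact_force: [-1.2, -0.6, -0.0]
width: 0.7
```

```bash
python3 - <<'E'
from h import *
Kw,Ew=cam('wrist')
im=vision.grab_frame('wrist'); save('w10',im)
need(target([.514,-.167,.005],1.405,0))
E
```

```text
at [ 0.5139 -0.1784  0.054 ] yaw 1.380 tilt -0.008 F [-0.8 -0.3 -0.8] M [ 0.01  0.09 -0.01] w 0.70 t 10.60 j [-0.39  0.54  0.79  2.01 -0.52  0.8   0.51]
dist 50 ang 0.026 min rows 2; n=2 row: [ 5.8 -1.1 24.5] [ 0.0016  0.0039 -0.0124]
```

View pics/w10.png

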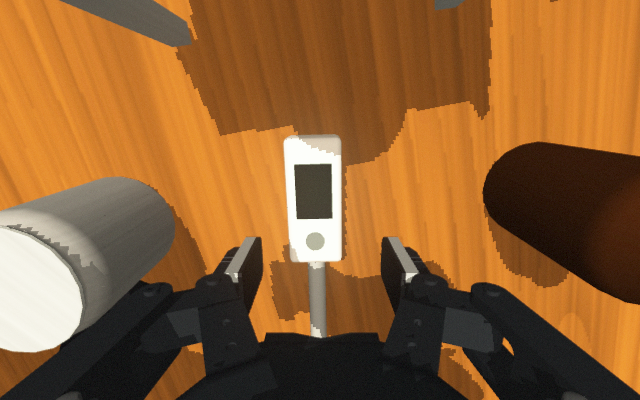

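Request:
{"fn": "carry_out", "kwargs": {"plan": "7 -1 16 0 0 -0.012 0.7; 7 -1 16 0 0 -0.012 0.7; 0 0 12 0 0 0 0.7; 0 0 1 0 0 0 0.7; 0 0 0 0 0 0 0.7"}}

```text
t: 11.1
tool_pos: [0.5161, -0.1733, 0.0106]
ee_rot: [0.007, 0.767, 0.641, -0.002]
contact_force: [0.3, 0.3, 0.6]
width: 0.695
```

```bash
python3 - <<'E'
from h import *
need(target([.514,-.167,.005],1.405,0))
E
```

```text
at [ 0.5161 -0.1733  0.0106] yaw 1.393 tilt -0.011 F [0.3 0.3 0.6] M [-0.04  0.02  0.04] w 0.69 t 11.10 j [-0.35  0.61  0.72  2.02 -0.59  0.72  0.56]
dist 9 ang 0.019 min rows 1; n=1 row: [ 5.9 -3.2  5.5] [ 0.0083  0.0113 -0.0122]
```

Request:
{"fn": "carry_out", "kwargs": {"plan": "4 -2 4 0.008 0.01 -0.012 0.7; 2 0 1 0 0 0 0.6; 0 0 0 0 0 0 0.3; 0 0 0 0 0 0 0; 0 0 0 0 0 0 0"}}

```text
t: 11.6
tool_pos: [0.5175, -0.1684, 0.0083]
ee_rot: [0.002, 0.764, 0.646, 0.002]
contact_force: [-0.1, 0.6, -1.5]
width: 0.383
```

Request:
{"fn": "carry_out", "kwargs": {"plan": "0 0 0 0 0 0 0; 0 0 0 0 0 0 0; 0 0 -5 0 0 0 0; 0 0 -20 0 0 0 0; 0 0 -20 0 0 0 0"}}

```text
t: 12.1
tool_pos: [0.5137, -0.1668, 0.0516]
ee_rot: [-0.001, 0.763, 0.646, -0.001]
contact_force: [0.2, -0.0, -0.2]
width: 0.381
```

```bash
python3 - <<'E'
from h import *
Kw,Ew=cam('wrist')
im=vision.grab_frame('wrist'); save('w11',im)
need(target([.514,-.167,.005],1.405,0))
E
```

```text
at [ 0.516  -0.1677  0.0546] yaw 1.404 tilt -0.000 F [ 0.6 -1.   0.2] M [-0.05 -0.08 -0.03] w 0.38 t 12.15 j [-0.41  0.53  0.78  2.01 -0.52  0.8   0.51]
dist 50 ang 0.002 min rows 2; n=2 row: [ 0.2 -1.1 24.8] [ 0.001   0.     -0.0005]
```

View pics/w11.png

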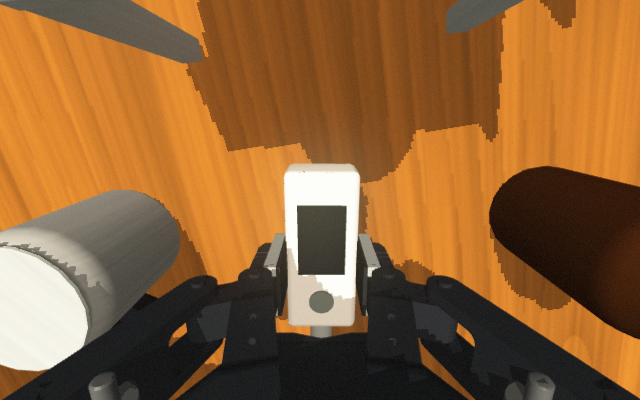

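```bash
python3 - <<'E'
from h import *
T=target([.514,-.167,.25],1.404,0)
need(T); need(target([.54,.23,.29],1.517),12,T0=T)
E
```

```text
at [ 0.516  -0.1677  0.0546] yaw 1.404 tilt -0.000 F [ 0.6 -1.   0.2] M [-0.05 -0.08 -0.03] w 0.38 t 12.15 j [-0.41  0.53  0.78  2.01 -0.52  0.8   0.51]
dist 195 ang 0.002 min rows 5; n=5 row: [  0.1  -0.4 -39.1] [0.0004 0.     0.    ]
dist 400 ang 0.113 min rows 9; n=12 row: [33.1 -1.6 -3.3] [ 0.      0.     -0.0094]
```

Request:
{"fn": "carry_out", "kwargs": {"plan": "0 0 -45 0 0 0 0; 0 0 -45 0 0 0 0; 0 0 -45 0 0 0 0; 0 0 -45 0 0 0 0; 0 0 -45 0 0 0 0"}}

```text
t: 12.65
tool_pos: [0.5104, -0.1654, 0.2791]
ee_rot: [-0.005, 0.764, 0.645, -0.005]
contact_force: [1.3, 0.7, -1.0]
width: 0.381
```

```bash
python3 - <<'E'
from h import *
need(target([.54,.21,.29],1.517),12)
E
```

```text
at [ 0.5104 -0.1654  0.2791] yaw 1.403 tilt -0.001 F [ 1.3  0.7 -1. ] M [ 0.06 -0.14  0.05] w 0.38 t 12.65 j [-0.66  0.2   1.02  1.84 -0.18  1.22  0.25]
dist 377 ang 0.115 min rows 8; n=12 row: [31.4 -1.2 -0.9] [-0.0013  0.     -0.0095]
```

Request:
{"fn": "carry_out", "kwargs": {"plan": "32 -1 -3 0 0 -0.01 0; 32 -1 -3 0 0 -0.01 0; 32 -1 -3 0 0 -0.01 0; 32 -1 -1 0 0 -0.01 0; 32 -1 -1 0 0 -0.01 0"}}

```text
t: 13.15
tool_pos: [0.5339, -0.0125, 0.2996]
ee_rot: [0.001, 0.753, 0.658, 0.003]
contact_force: [1.0, 0.4, -1.2]
width: 0.382
```

Request:
{"fn": "carry_out", "kwargs": {"plan": "32 -1 -1 0 0 -0.01 0; 32 -1 -1 0 0 -0.01 0; 32 -1 -1 0 0 -0.01 0; 32 -1 -1 0 0 -0.01 0; 20 -1 -1 0 0 -0.01 0"}}

```text
t: 13.65
tool_pos: [0.5442, 0.1428, 0.3038]
ee_rot: [-0.001, 0.735, 0.678, 0.004]
contact_force: [-0.4, 0.9, -1.8]
width: 0.38
```

Request:
{"fn": "carry_out", "kwargs": {"plan": "0 0 0 0 0 0 0; 0 0 0 0 0 0 0; 0 0 0 0 0 0 0; 0 0 0 0 0 0 0; 0 0 0 0 0 0 0"}}

```text
t: 14.15
tool_pos: [0.5438, 0.1392, 0.3027]
ee_rot: [-0.001, 0.736, 0.677, 0.003]
contact_force: [0.0, -0.0, -0.4]
width: 0.38
```

```bash
python3 - <<'E'
from h import *
Kw,Ew=cam('wrist')
im=vision.grab_frame('wrist'); save('w12',im); np.savez('w12cam',K=Kw,E=Ew)
im=vision.grab_frame('top'); save('top12',im)
need(target([.5425,.242,.16],1.517,0))
E
```

```text
at [0.5438 0.1393 0.3028] yaw 1.488 tilt 0.005 F [ 0.9 -0.2 -0.7] M [ 0.   -0.02  0.01] w 0.38 t 14.25 j [-1.06  0.19  0.84  1.76 -0.16  1.25 -0.26]
dist 176 ang 0.029 min rows 4; n=4 row: [25.5 -2.2 35.8] [ 0.0006 -0.0012 -0.0072]
```

View pics/w12.png

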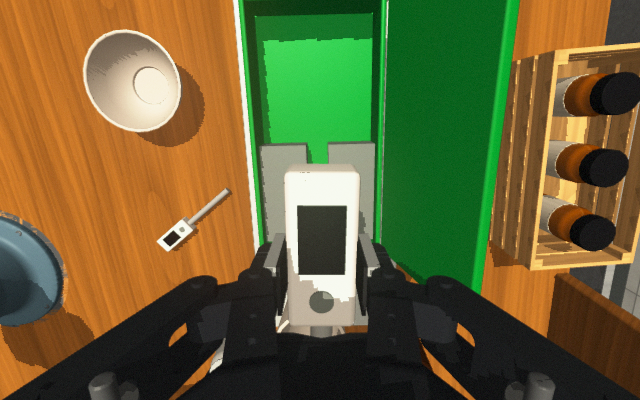

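View pics/top12.png

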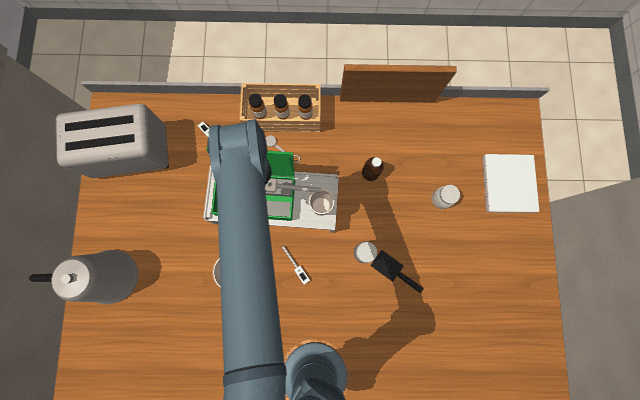

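```bash
python3 - <<'E'
from fit import *
d=np.load('w12cam.npz'); im=cv2.imread('pics/w12.png')
c=cv2.resize(im[0:270,225:525],None,fx=2.2,fy=2.2,interpolation=cv2.INTER_CUBIC)
pts=[('c',sx*.0625,.1175,.05) for sx in(-1,1)]+[('c',sx*.0575,.1125,.05) for sx in(-1,1)]+[('c',a,-.01,.035) for a in(-.011,.011,-.0575,.0575)]+[('c',a,-.01,.005) for a in(-.011,.011)]+[('l',.125,-.1175,0),('l',.125,.1175,0),('c',-.0625,0,.05)]
for q in pts:
    u=(proj(d['K'],d['E'],world(p,*q))[0]-[225,0])*2.2; cv2.circle(c,tuple(int(round(k)) for k in u),2,(0,0,255),-1); print(q,(u/2.2+[225,0]).round(1))
cv2.imwrite('pics/w12c.png',c)
E
```

```text
('c', -0.0625, 0.1175, 0.05) [231.6  -3.8]
('c', 0.0625, 0.1175, 0.05) [381.8  -8.7]
('c', -0.0575, 0.1125, 0.05) [238.2   2.8]
('c', 0.0575, 0.1125, 0.05) [375.7  -1.6]
('c', -0.011, -0.01, 0.035) [301.6 146.5]
('c', 0.011, -0.01, 0.035) [323.8 145.8]
('c', -0.0575, -0.01, 0.035) [254.9 147.9]
('c', 0.0575, -0.01, 0.035) [370.6 144.5]
('c', -0.011, -0.01, 0.005) [303.3 143.4]
('c', 0.011, -0.01, 0.005) [323.5 142.8]
('l', 0.125, -0.1175, 0) [469.4 327.6]
('l', 0.125, 0.1175, 0) [ 523.4 -112.6]
('c', -0.0625, 0, 0.05) [245.3 139.2]
```

View pics/w12c.png

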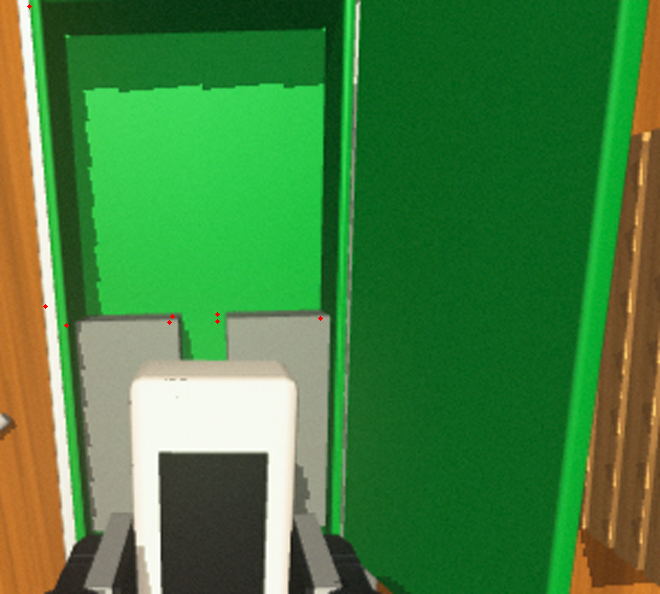

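```bash
cat > fit2.py <<'E'
from fit import *
d=np.load('w12cam.npz')
W=[('c',-.0575,-.01,.035,76,320),('c',-.011,-.01,.035,181,317),('c',.011,-.01,.035,228,315),('c',.0575,-.01,.035,329,315),('c',-.0575,.1125,.005,67,36),('c',.0575,.1125,.005,323,29)]
def res2(q):
    r=[proj(d['K'],d['E'],world([q[0],q[1],q[2],0,0,0],k,a,b,c))[0]-[225+u/2.2,v/2.2] for k,a,b,c,u,v in W]
    return np.ravel(r)
o2=least_squares(res2,[.54,.185,-.05])
C=o2.x
def cw(a,b,c): return world([C[0],C[1],C[2],0,0,0],'c',a,b,c)
if __name__=='__main__':
    print(C.round(4),o2.fun.round(1)); print(cw(0,.057,.017),cw(0,-.098,.017),cw(.0625,0,.05))
E
python3 fit2.py
```

```text
[ 0.5442  0.187  -0.0558] [-0.1  0.2 -1.   0.3 -0.2  0.6  0.8 -0.7 -0.3 -0.1  0.8 -0.3]
[0.54742142 0.24391034 0.127     ] [0.53877305 0.0891518  0.127     ] [0.60664369 0.18351189 0.16      ]
```

```bash
python3 - <<'E'
from h import *
need(target([.5474,.242,.20],1.515,0),4)
E
```

```text
at [0.5438 0.1393 0.3028] yaw 1.488 tilt 0.005 F [ 0.9 -0.2 -0.7] M [ 0.   -0.02  0.01] w 0.38 t 14.25 j [-1.06  0.19  0.84  1.76 -0.16  1.25 -0.26]
dist 145 ang 0.027 min rows 4; n=4 row: [25.6 -1.  25.8] [ 0.0006 -0.0012 -0.0067]
```

Request:
{"fn": "carry_out", "kwargs": {"plan": "34 -1 10 0 0 -0.007 0; 34 -1 20 0 0 -0.007 0; 34 -1 30 0 0 -0.007 0; 0 0 35 0 0 -0.006 0; 0 0 0 0 0 0 0"}}

```text
t: 14.75
tool_pos: [0.5532, 0.242, 0.2089]
ee_rot: [-0.0, 0.729, 0.685, 0.007]
contact_force: [-0.9, -1.5, -1.4]
width: 0.381
```

```bash
python3 - <<'E'
from h import *
need(target([.5474,.242,.17],1.515,0))
E
```

```text
at [0.5532 0.242  0.2089] yaw 1.508 tilt 0.010 F [-0.9 -1.5 -1.4] M [-0.06  0.1   0.02] w 0.38 t 14.75 j [-1.08  0.38  0.75  1.77 -0.29  1.09 -0.3 ]
dist 39 ang 0.015 min rows 1; n=1 row: [-0.7 -6.1 38.8] [ 0.0085 -0.0101 -0.0071]
```

Request:
{"fn": "carry_out", "kwargs": {"plan": "0 -5 12 0.008 -0.01 -0.007 0; 0 -3 12 0 0 0 0; 0 -1 8 0 0 0 0; 0 -1 1 0 0 0 0; 0 0 0 0 0 0 0"}}

```text
t: 15.25
tool_pos: [0.5458, 0.2408, 0.1783]
ee_rot: [0.001, 0.728, 0.686, 0.003]
contact_force: [-0.3, 1.2, -0.5]
width: 0.381
```

```bash
python3 - <<'E'
from h import *
need(target([.5474,.242,.124],1.515,0))
Kw,Ew=cam('wrist')
im=vision.grab_frame('wrist'); save('w13',im); 
im=vision.grab_frame('scene'); save('sc13',cv2.resize(im[130:280,280:480],None,fx=4,fy=4,interpolation=cv2.INTER_CUBIC))
E
```

```text
at [0.5458 0.2408 0.1783] yaw 1.511 tilt 0.003 F [-0.3  1.2 -0.5] M [ 0.03 -0.01 -0.01] w 0.38 t 15.25 j [-1.08  0.41  0.73  1.81 -0.31  1.04 -0.28]
dist 54 ang 0.008 min rows 2; n=2 row: [ 0.6  0.6 27.2] [ 0.0028 -0.0015 -0.0021]
```

View pics/w13.png

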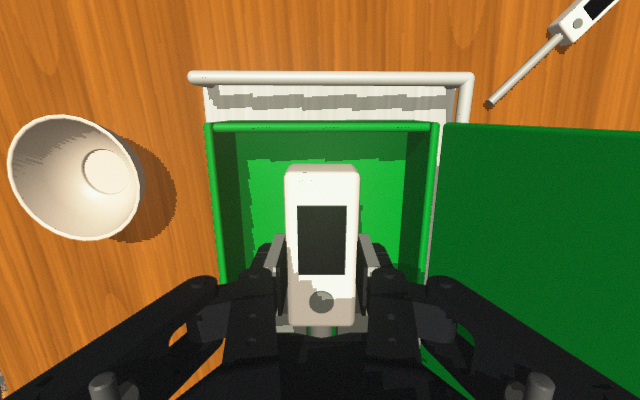

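View pics/sc13.png

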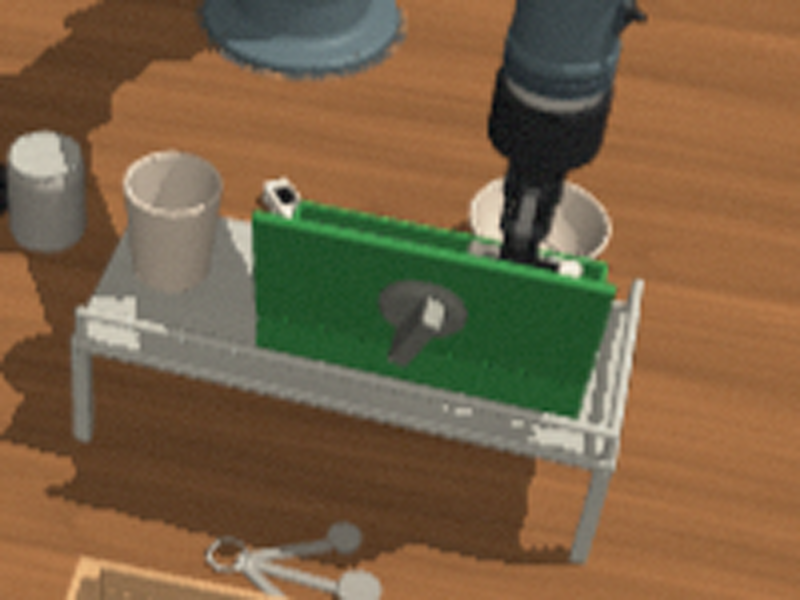

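Request:
{"fn": "carry_out", "kwargs": {"plan": "0 1 8 0 0 0 0; 0 0 8 0 0 0 0; 0 0 8 0 0 0 0; 0 0 2 0 0 0 0; 0 0 0 0 0 0 0"}}

```text
t: 15.85
tool_pos: [0.5484, 0.2411, 0.1515]
ee_rot: [0.001, 0.728, 0.685, 0.004]
contact_force: [-0.0, 0.1, -1.6]
width: 0.381
```

```bash
python3 - <<'E'
from h import *
need(target([.5474,.242,.124],1.515,0))
E
```

```text
at [0.5484 0.2411 0.1515] yaw 1.510 tilt 0.005 F [-0.   0.1 -1.6] M [ 0.   -0.03  0.03] w 0.38 t 15.85 j [-1.06  0.44  0.72  1.83 -0.34  0.99 -0.26]
dist 27 ang 0.010 min rows 1; n=1 row: [ 0.7 -1.3 27.5] [ 0.0079 -0.0045 -0.0047]
```

Request:
{"fn": "carry_out", "kwargs": {"plan": "0 -1 6 0.005 -0.004 -0.005 0; 0 -1 6 0 0 0 0; 0 0 6 0 0 0 0; 0 0 3 0 0 0 0; 0 0 2 0 0 0 0"}}

```text
t: 16.35
tool_pos: [0.5465, 0.2416, 0.1265]
ee_rot: [0.001, 0.726, 0.688, 0.001]
contact_force: [-0.1, 0.7, -0.5]
width: 0.382
```

```bash
python3 - <<'E'
from h import *
need(target([.5474,.242,.124],1.515,0))
Kw,Ew=cam('wrist')
im=vision.grab_frame('wrist'); save('w14',im); 
E
```

```text
at [0.5465 0.2416 0.1265] yaw 1.516 tilt 0.000 F [-0.1  0.7 -0.5] M [-0.   -0.03 -0.01] w 0.38 t 16.35 j [-1.04  0.48  0.7   1.84 -0.37  0.95 -0.24]
dist 3 ang 0.003 min rows 1; n=1 row: [0.5 0.9 2.5] [ 0.0026 -0.0002  0.0013]
```

View pics/w14.png

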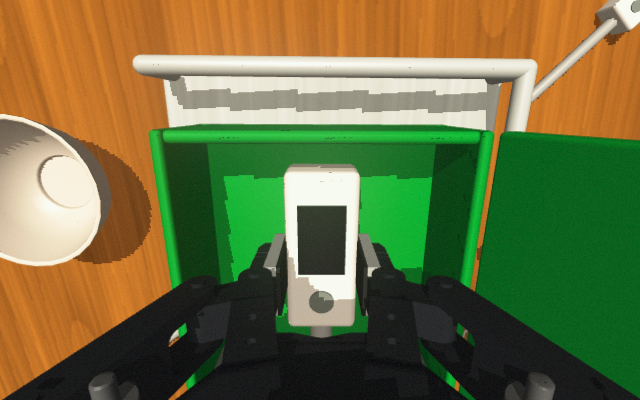

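Request:
{"fn": "carry_out", "kwargs": {"plan": "0 0 2 0 0 0 0; 0 0 1.5 0 0 0 0; 0 0 0 0 0 0 0.45; 0 0 0 0 0 0 0.6; 0 0 -1 0 0 0 0.6"}}

```text
t: 16.9
tool_pos: [0.5474, 0.2418, 0.1248]
ee_rot: [0.001, 0.726, 0.688, 0.002]
contact_force: [0.1, 0.5, -0.7]
width: 0.597
```

Request:
{"fn": "carry_out", "kwargs": {"plan": "0 0 -20 0 0 0 0.6; 0 0 -40 0 0 0 0.6; 0 0 -45 0 0 0 0.6; 0 0 -45 0 0 0 0.6; 0 0 0 0 0 0 0.6"}}

```text
t: 17.4
tool_pos: [0.5465, 0.2411, 0.2795]
ee_rot: [0.001, 0.726, 0.687, 0.001]
contact_force: [0.5, 0.2, 1.1]
width: 0.601
```

```bash
python3 - <<'E'
from h import *
need(target([.5474,.242,.124],1.515,0))
Kw,Ew=cam('wrist')
im=vision.grab_frame('wrist'); save('w15',im); np.savez('w15cam',K=Kw,E=Ew)
E
```

```text
at [0.5465 0.2411 0.2795] yaw 1.515 tilt -0.001 F [0.5 0.2 1.1] M [-0.05 -0.05  0.  ] w 0.60 t 17.40 j [-1.13  0.3   0.79  1.71 -0.22  1.23 -0.35]
dist 156 ang 0.003 min rows 4; n=4 row: [ 0.3  0.2 38.9] [0.0006 0.0002 0.0001]
```

View pics/w15.png

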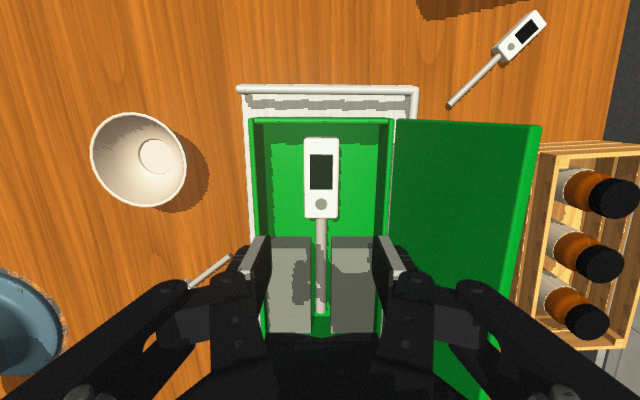

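Request:
{"fn": "carry_out", "kwargs": {"plan": "0 0 -40 0 0 0 0.3; 0 0 -40 0 0 0 0; 0 35 -10 0 0 0 0; 0 40 0 0 0 0 0; 0 40 0 0 0 0 0"}}

```text
t: 17.95
tool_pos: [0.6534, 0.2387, 0.3618]
ee_rot: [-0.006, 0.723, 0.691, -0.007]
contact_force: [-0.0, 0.0, 0.9]
width: 0.001
```

```bash
python3 - <<'E'
from h import *
need(target([.705,.243,.355],1.515,0))
K,E=cam('top'); print(ray(K,E,(280,130),0),ray(K,E,(280,97),.1))
E
```

```text
at [0.6534 0.2387 0.3618] yaw 1.526 tilt -0.001 F [-0.   0.   0.9] M [ 0.03 -0.05 -0.01] w 0.00 t 17.95 j [-0.93  0.5   0.79  1.32 -0.35  1.48 -0.21]
dist 52 ang 0.021 min rows 2; n=2 row: [ 3.4 25.7  3.1] [-0.0088  0.0007  0.0057]
[0.80345964 0.12863631 0.        ] [0.87999133 0.12166674 0.1       ]
```

Request:
{"fn": "carry_out", "kwargs": {"plan": "2 28 0 -0.008 0 0.005 0; 2 26 0 0 0 0 0; 0 2 20 0 0 0 0; 0 0 35 0 0 0 0; 0 0 35 0 0 0 0"}}

```text
t: 18.45
tool_pos: [0.7173, 0.2359, 0.2628]
ee_rot: [-0.0, 0.726, 0.688, -0.005]
contact_force: [0.4, 0.2, 0.1]
width: -0.003
```

```bash
python3 - <<'E'
from h import *
need(target([.67,.243,.250],1.515,0))
Kw,Ew=cam('wrist')
im=vision.grab_frame('wrist'); save('w16',im)
im=vision.grab_frame('scene'); save('sc16',cv2.resize(im[100:280,280:480],None,fx=3.3,fy=3.3,interpolation=cv2.INTER_CUBIC))
E
```

```text
at [0.7173 0.2359 0.2628] yaw 1.516 tilt -0.006 F [0.4 0.2 0.1] M [-0.   -0.   -0.01] w -0.00 t 18.45 j [-0.82  0.67  0.74  1.28 -0.44  1.36 -0.15]
dist 50 ang 0.009 min rows 2; n=2 row: [  2.3 -23.8   6.5] [-0.0034  0.0032  0.0007]
```

View pics/w16.png

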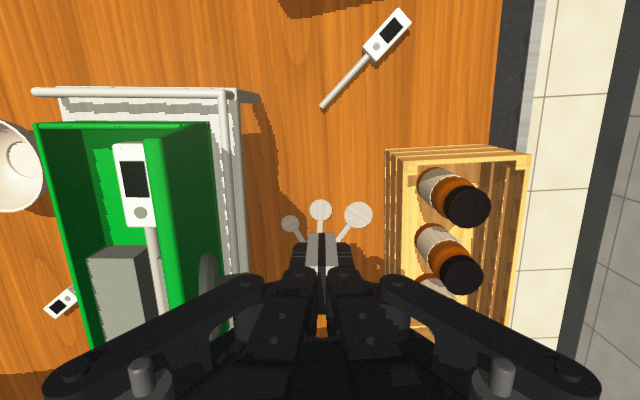

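View pics/sc16.png

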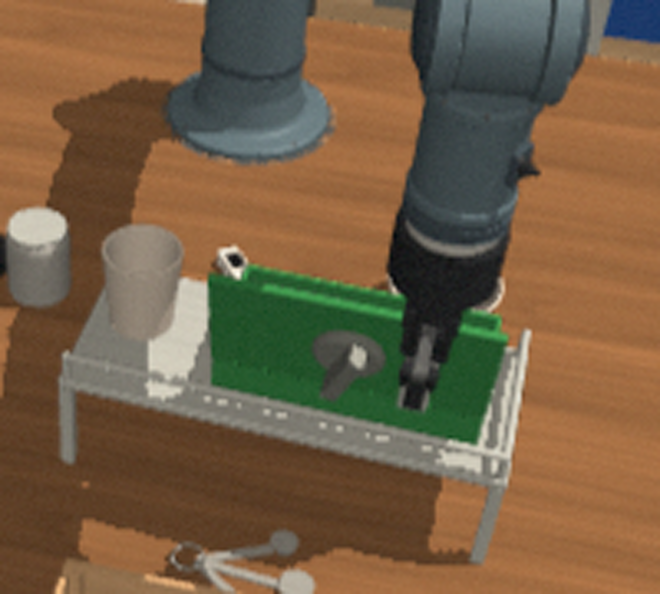

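Request:
{"fn": "carry_out", "kwargs": {"plan": "5 -25 5 0 0 0 0; 3 -20 4 0 0 0 0; 0 -18 0 0 0 0 0; 0 -18 0 0 0 0 0; 0 -18 0 0 0 0 0"}}

```text
t: 19.05
tool_pos: [0.617, 0.2473, 0.2517]
ee_rot: [0.001, 0.728, 0.686, -0.008]
contact_force: [2.2, -0.3, -0.2]
width: 0.003
```

```bash
python3 - <<'E'
from h import *
need(target([.59,.243,.256],1.515,0))
im=vision.grab_frame('scene'); save('sc17',cv2.resize(im[100:280,280:480],None,fx=3.3,fy=3.3,interpolation=cv2.INTER_CUBIC))
E
```

```text
at [0.617  0.2473 0.2517] yaw 1.512 tilt -0.013 F [ 2.2 -0.3 -0.2] M [-0.04 -0.5  -0.01] w 0.00 t 19.05 j [-1.01  0.5   0.78  1.55 -0.35  1.25 -0.23]
dist 28 ang 0.016 min rows 1; n=1 row: [ -5.9 -26.7  -4. ] [-0.0101  0.0125 -0.003 ]
```

View pics/sc17.png

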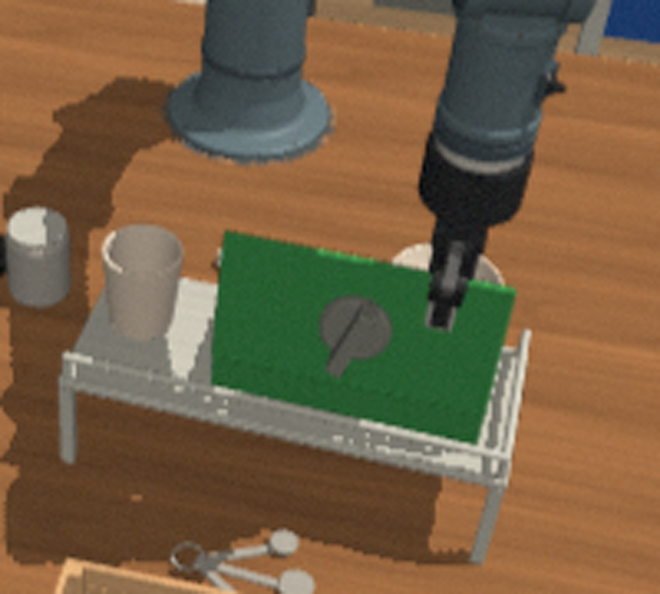

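Request:
{"fn": "carry_out", "kwargs": {"plan": "-1 -18 -1 0 0.005 0 0; 0 -18 4 0 0.005 0 0; 0 -16 8 0 0 0 0; 0 -14 12 0 0 0 0; 0 -12 14 0 0 0 0"}}

```text
t: 19.6
tool_pos: [0.544, 0.2522, 0.2255]
ee_rot: [-0.001, 0.728, 0.685, 0.006]
contact_force: [0.9, -0.4, 0.5]
width: 0.003
```

```bash
python3 - <<'E'
from h import *
need(target([.54,.243,.223],1.515,0))
im=vision.grab_frame('scene'); save('sc18',cv2.resize(im[100:280,280:480],None,fx=3.3,fy=3.3,interpolation=cv2.INTER_CUBIC))
E
```

```text
at [0.544  0.2522 0.2255] yaw 1.510 tilt 0.009 F [ 0.9 -0.4  0.5] M [-0.08  0.02  0.01] w 0.00 t 19.60 j [-1.15  0.36  0.8   1.77 -0.29  1.12 -0.31]
dist 10 ang 0.012 min rows 1; n=1 row: [-9.4 -3.5  2.3] [ 0.0067 -0.009  -0.0047]
```

View pics/sc18.png

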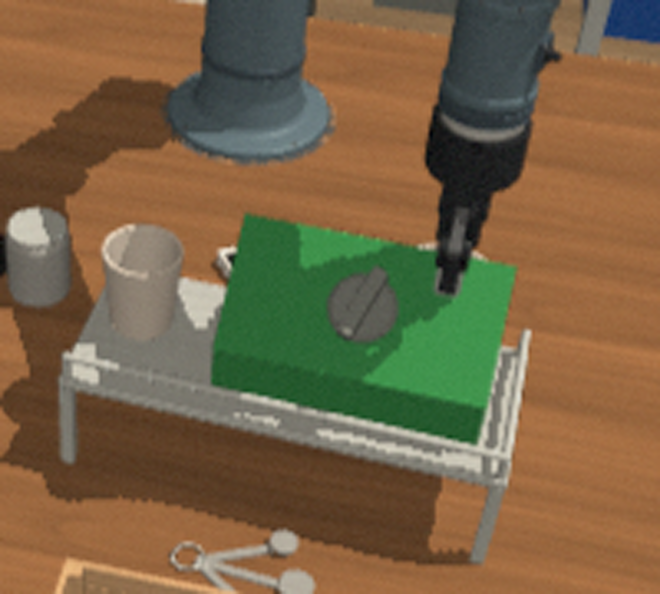

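Request:
{"fn": "carry_out", "kwargs": {"plan": "-2 -10 14 0.005 -0.005 0 0; -1 -8 15 0 0 0 0; 0 -6 15 0 0 0 0; 0 -3 15 0 0 0 0; 0 0 12 0 0 0 0"}}

```text
t: 20.15
tool_pos: [0.5197, 0.2535, 0.167]
ee_rot: [-0.006, 0.728, 0.685, 0.004]
contact_force: [-36.1, -14.7, 103.6]
width: 0.001
```

```bash
python3 - <<'E'
from h import *
need(target([.51,.243,.168],1.515,0))
im=vision.grab_frame('scene'); save('sc19',cv2.resize(im[100:280,280:480],None,fx=3.3,fy=3.3,interpolation=cv2.INTER_CUBIC))
E
```

```text
at [0.5197 0.2535 0.167 ] yaw 1.510 tilt 0.014 F [-36.1 -14.7 103.6] M [-3.01  8.36  0.18] w 0.00 t 20.15 j [-1.15  0.39  0.77  1.87 -0.34  1.01 -0.29]
dist 14 ang 0.015 min rows 1; n=1 row: [-11.   -9.1  -1.1] [-0.0041 -0.0138 -0.0047]
```

View pics/sc19.png

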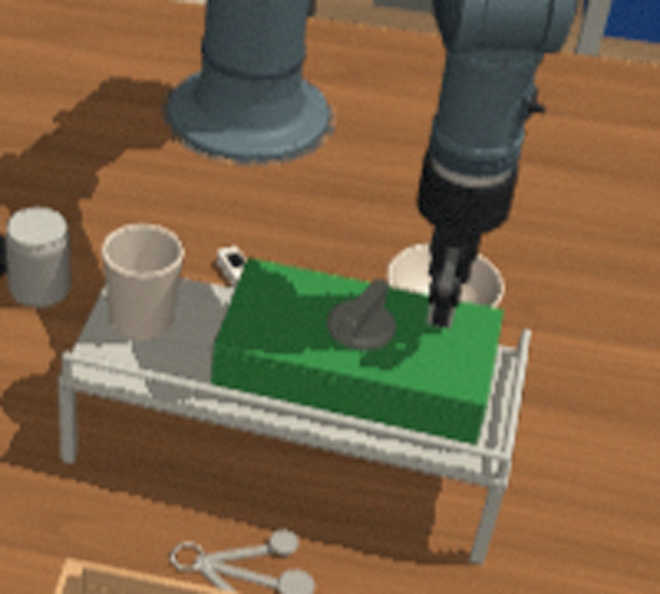

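Request:
{"fn": "carry_out", "kwargs": {"plan": "0 0 -4 0 0 0 0; 0 0 -10 0 0 0 0; 0 0 -30 0 0 0 0; -10 5 -35 0 0 0 0.3; -15 5 -30 0 0 0 0.5"}}

```text
t: 20.7
tool_pos: [0.5293, 0.228, 0.2813]
ee_rot: [-0.009, 0.727, 0.686, 0.002]
contact_force: [0.6, -0.3, -0.0]
width: 0.331
```

```bash
python3 - <<'E'
from h import *
from fit2 import cw
Kw,Ew=cam('wrist'); im=vision.grab_frame('wrist'); save('w20',im); np.savez('w20cam',K=Kw,E=Ew)
im=vision.grab_frame('scene'); save('sc20',cv2.resize(im[100:280,280:480],None,fx=3.3,fy=3.3,interpolation=cv2.INTER_CUBIC))
print(cw(0,0,.078))
need(target([.544,.187,.25],2.8,0))
E
```

```text
[0.54424105 0.18699914 0.188     ]
at [0.5334 0.2251 0.2851] yaw 1.506 tilt 0.019 F [ 0.2 -1.   0.7] M [-0.06 -0.1  -0.04] w 0.49 t 20.80 j [-1.17  0.26  0.85  1.75 -0.22  1.22 -0.33]
dist 53 ang 1.294 min rows 9; n=9 row: [-4.6 -1.1  3.9] [ 0.0013 -0.0019 -0.1438]
```

View pics/sc20.png

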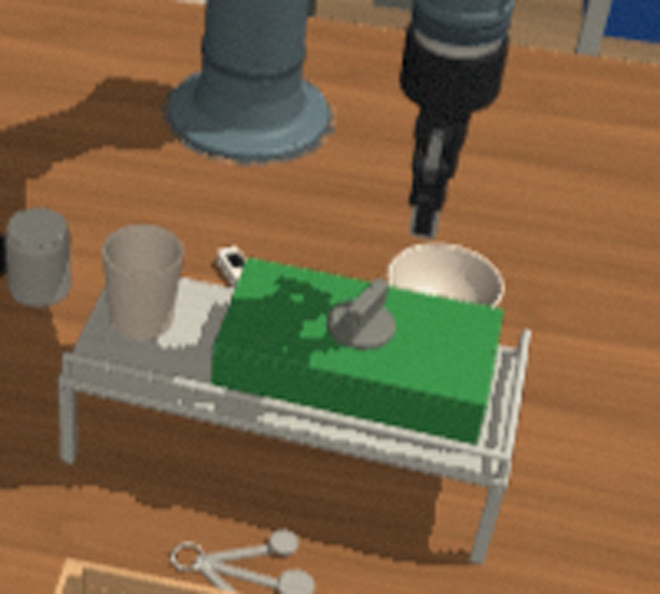

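View pics/w20.png

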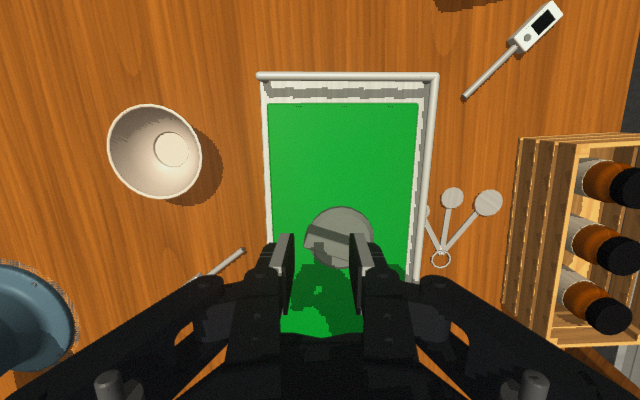

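Request:
{"fn": "carry_out", "kwargs": {"plan": "-4 -1 2 0 -0.002 -0.142 0.5; -4 -1 2 0 -0.002 -0.142 0.5; -4 -1 2 0 -0.002 -0.142 0.5; -4 -1 2 0 -0.002 -0.142 0.5; -4 -1 2 0 -0.002 -0.142 0.5"}}

```text
t: 21.3
tool_pos: [0.5327, 0.2063, 0.2715]
ee_rot: [-0.001, 0.434, 0.901, 0.004]
contact_force: [-0.1, 0.4, 1.0]
width: 0.502
```

Request:
{"fn": "carry_out", "kwargs": {"plan": "-4 -1 2 0 -0.002 -0.142 0.5; -4 -1 2 0 -0.002 -0.142 0.5; -4 -1 2 0 -0.002 -0.142 0.5; -4 -1 2 0 0 -0.142 0.5; 0 0 0 0 0 0 0.5"}}

```text
t: 21.8
tool_pos: [0.5401, 0.1933, 0.256]
ee_rot: [-0.002, 0.152, 0.988, -0.0]
contact_force: [-0.5, -0.4, -0.0]
width: 0.499
```

```bash
python3 - <<'E'
from h import *
Kw,Ew=cam('wrist'); im=vision.grab_frame('wrist'); save('w21',im); np.savez('w21cam',K=Kw,E=Ew)
need(target([.544,.187,.22],2.785,0))
E
```

```text
at [0.5398 0.1937 0.256 ] yaw 2.835 tilt 0.003 F [-0.2  0.  -0.2] M [ 0.03  0.06 -0.01] w 0.50 t 21.85 j [-0.97  0.25  0.65  1.78 -0.16  1.17  0.99]
dist 37 ang 0.050 min rows 1; n=1 row: [-6.1 -5.1 36. ] [-0.0013 -0.0033  0.0502]
```

View pics/w21.png

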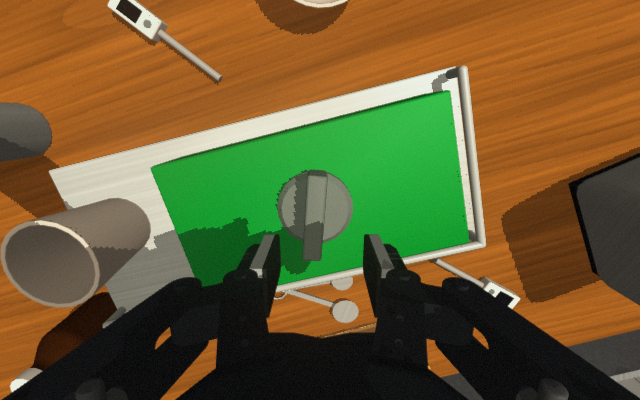

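```bash
python3 - <<'E'
from h import *
d=np.load('w21cam.npz'); im=cv2.imread('pics/w21.png'); cv2.imwrite('pics/w21c.png',cv2.resize(im[150:280,250:380],None,fx=4.5,fy=4.5,interpolation=cv2.INTER_CUBIC))
E
```

```text
(no output)
```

View pics/w21c.png

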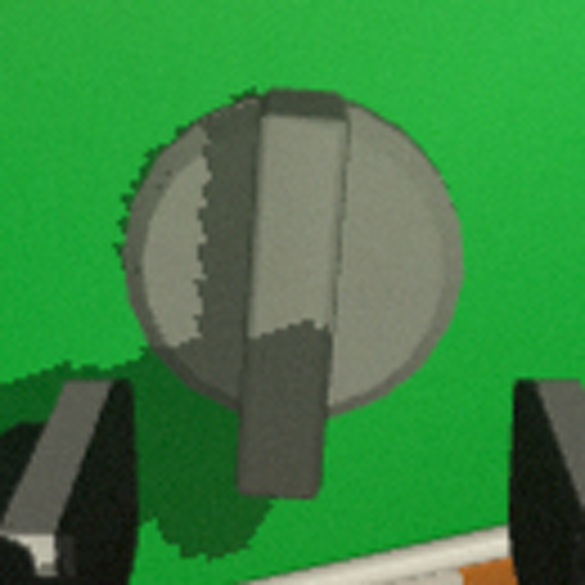

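```bash
python3 - <<'E'
from h import *
from fit2 import C
d=np.load('w21cam.npz')
q=[ray(d['K'],d['E'],(250+u/4.5,150+v/4.5),.200) for u,v in [(262,115),(347,118),(320,497),(238,490)]]
a=(q[0]+q[1])/2;b=(q[2]+q[3])/2;print((a+b)/2,np.linalg.norm(a-b),np.linalg.norm(q[0]-q[1]),np.linalg.norm(q[2]-q[3]))
yaw=np.arctan2(*(a-b)[:2][::-1]); print(yaw,'latch',np.pi+C[2]-yaw)
need(target([*((a+b)/2)[:2],.21],yaw,0))
E
```

```text
[0.54328814 0.18744574 0.2       ] 0.06270366959925287 0.012766635582795938 0.013386409015449645
2.7678849219608535 latch 0.3178828331783605
at [0.5398 0.1937 0.256 ] yaw 2.835 tilt 0.003 F [-0.2  0.  -0.2] M [ 0.03  0.06 -0.01] w 0.50 t 21.85 j [-0.97  0.25  0.65  1.78 -0.16  1.17  0.99]
dist 47 ang 0.067 min rows 1; n=1 row: [-5.4 -4.8 46. ] [-0.0013 -0.0033  0.0673]
```

Request:
{"fn": "carry_out", "kwargs": {"plan": "-2 -2 14 0 -0.002 0.034 0.5; -2 -2 14 0 0 0.033 0.5; -1 -1 10 0 0 0 0.5; 0 0 4 0 0 0 0.5; 0 0 0 0 0 0 0.5"}}

```text
t: 22.35
tool_pos: [0.5411, 0.1874, 0.2078]
ee_rot: [-0.002, 0.191, 0.982, -0.002]
contact_force: [-0.1, -0.0, -0.1]
width: 0.502
```

```bash
python3 - <<'E'
from h import *
Kw,Ew=cam('wrist'); im=vision.grab_frame('wrist'); save('w22',im)
need(target([.5435,.187,.183],2.768,0))
E
```

```text
at [0.5412 0.1875 0.2081] yaw 2.757 tilt 0.004 F [-0.4  1.4 -0.7] M [-0.03 -0.06  0.07] w 0.50 t 22.40 j [-0.95  0.3   0.65  1.83 -0.21  1.08  0.96]
dist 25 ang 0.013 min rows 1; n=1 row: [-2.4  0.6 25. ] [-0.0045 -0.0037 -0.0113]
```

View pics/w22.png

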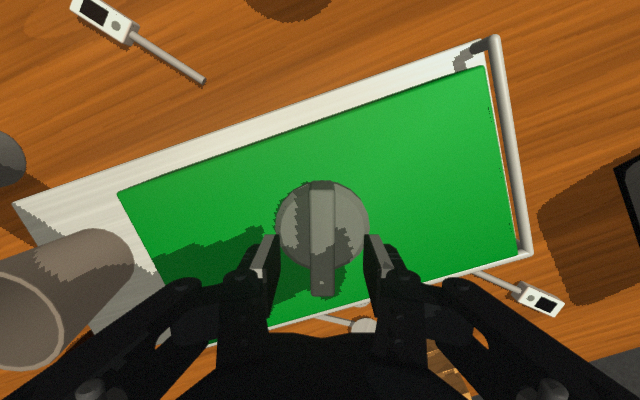

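Centred on the bar (col 322) between the pads. Descending and gripping.

Request:
{"fn": "carry_out", "kwargs": {"plan": "-1 0 8 -0.004 -0.003 -0.011 0.5; -1 0 8 0 0 0 0.5; 0 0 6 0 0 0 0.5; 0 0 1 0 0 0 0.5; 0 0 0 0 0 0 0.4"}}

```text
t: 22.9
tool_pos: [0.5441, 0.1873, 0.1842]
ee_rot: [0.001, 0.185, 0.983, 0.001]
contact_force: [-0.0, -0.5, 0.0]
width: 0.401
```

```bash
python3 - <<'E'
from h import *
need(target([.5435,.187,.183],2.768,0))
E
```

```text
at [0.5441 0.1873 0.1842] yaw 2.769 tilt -0.001 F [-0.  -0.5  0. ] M [-0.02 -0.   -0.  ] w 0.40 t 22.90 j [-0.94  0.33  0.64  1.85 -0.23  1.03  0.99]
dist 1 ang 0.002 min rows 1; n=1 row: [ 0.4 -0.5  1.2] [0.002  0.0011 0.0007]
```

Request:
{"fn": "carry_out", "kwargs": {"plan": "0 0 0 0 0 0 0.2; 0 0 0 0 0 0 0; 0 0 0 0 0 0 0; 0 0 0 0 0 0 0; 0 0 0 0 0 0 0"}}

```text
t: 23.4
tool_pos: [0.5439, 0.1866, 0.1847]
ee_rot: [0.001, 0.186, 0.983, 0.001]
contact_force: [0.6, -0.1, -0.5]
width: 0.149
```

Request:
{"fn": "carry_out", "kwargs": {"plan": "0 0 0 0 0 0.12 0; 0 0 0 0 0 0.14 0; 0 0 0 0 0 0.14 0; 0 0 0 0 0 0.14 0; 0 0 0 0 0 0.14 0"}}

```text
t: 23.9
tool_pos: [0.5436, 0.186, 0.1846]
ee_rot: [0.0, 0.512, 0.859, 0.0]
contact_force: [-0.5, -0.1, -0.6]
width: 0.149
```

```bash
python3 - <<'E'
from h import *
need(target([.5435,.187,.183],2.768-.9,0))
E
```

```text
at [0.5436 0.186  0.1846] yaw 2.067 tilt -0.001 F [-0.5 -0.1 -0.6] M [-0.19  0.04  0.03] w 0.15 t 23.90 j [-1.05  0.36  0.78  1.86 -0.29  1.04  0.35]
dist 2 ang 0.199 min rows 2; n=2 row: [0.5 0.2 0.8] [0.0004 0.0003 0.0994]
```

Request:
{"fn": "carry_out", "kwargs": {"plan": "0 0 0 0 0 0.14 0; 0 0 0 0 0 0.14 0; 0 0 0 0 0 0.14 0; 0 0 0 0 0 0.12 0; 0 0 0 0 0 0 0"}}

```text
t: 24.4
tool_pos: [0.5431, 0.1859, 0.1846]
ee_rot: [0.0, 0.732, 0.682, 0.0]
contact_force: [-0.2, 0.1, -0.2]
width: 0.142
```

```bash
python3 - <<'E'
from h import *
need(target([.5435,.187,.183],np.pi-.056-1.6,0))
E
```

```text
at [0.5431 0.1859 0.1846] yaw 1.500 tilt -0.000 F [-0.2  0.1 -0.2] M [-0.11  0.03 -0.17] w 0.14 t 24.40 j [-1.14  0.4   0.9   1.86 -0.36  1.05 -0.16]
dist 2 ang 0.015 min rows 1; n=1 row: [1.1 0.4 1.6] [0.0003 0.0002 0.0147]
```

Latch is at about 1.59; release, rise, look.

Request:
{"fn": "carry_out", "kwargs": {"plan": "0 0 0 0 0 0 0.3; 0 0 0 0 0 0 0.5; 0 0 0 0 0 0 0.5; 0 0 -25 0 0 0 0.5; 0 0 -40 0 0 0 0.5"}}

```text
t: 24.9
tool_pos: [0.5392, 0.1864, 0.2458]
ee_rot: [-0.001, 0.728, 0.685, -0.005]
contact_force: [0.2, 0.6, 0.5]
width: 0.495
```

Request:
{"fn": "carry_out", "kwargs": {"plan": "-10 -35 -30 0 0 0 0.5; -20 -40 -20 0 0 0 0.5; -20 -40 -20 0 0 0 0.5; 0 -40 -10 0 0 0 0.5; 0 0 0 0 0 0 0.5"}}

```text
t: 25.4
tool_pos: [0.3867, 0.1492, 0.3331]
ee_rot: [-0.0, 0.727, 0.687, 0.002]
contact_force: [0.8, 0.8, 0.3]
width: 0.506
```

```bash
python3 - <<'E'
from h import *
Kw,Ew=cam('wrist'); im=vision.grab_frame('wrist'); save('w25',im); np.savez('w25cam',K=Kw,E=Ew)
im=vision.grab_frame('scene'); save('sc25',cv2.resize(im[130:280,280:480],None,fx=4,fy=4,interpolation=cv2.INTER_CUBIC))
im=vision.grab_frame('top'); save('top25',im)
need(target([.4,.2,.3],1.5))
E
```

```text
at [0.3908 0.1471 0.3318] yaw 1.506 tilt -0.005 F [ 0.5 -0.2  0. ] M [ 0.08  0.02 -0.08] w 0.50 t 25.55 j [-1.45 -0.33  0.82  2.02  0.25  1.36 -0.78]
dist 62 ang 0.009 min rows 2; n=2 row: [26.7  2.8 15.8] [0.0023 0.0023 0.003 ]
```

View pics/w25.png

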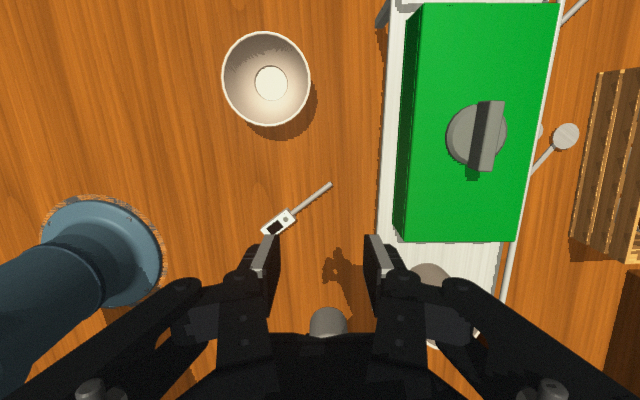

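View pics/sc25.png

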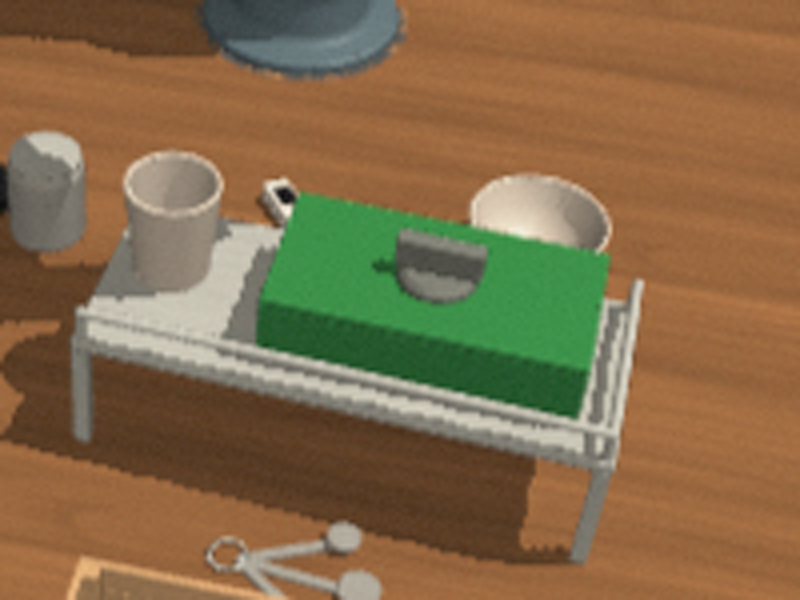

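View pics/top25.png

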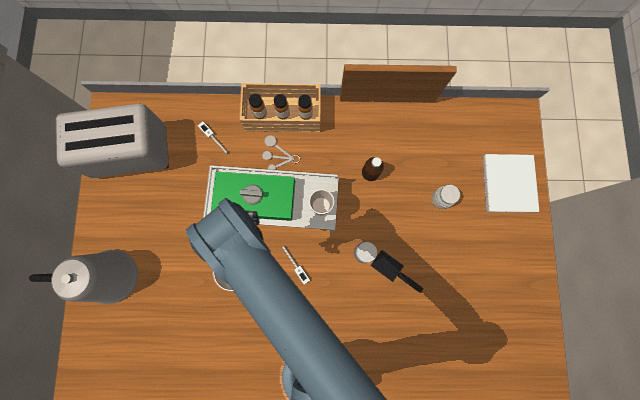

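```bash
python3 - <<'E'
from h import *
s=status.get_state(); print(s['t'],s['contact_force'],np.abs(s['qd']).max())
print(ticket.close_job())
E
```

```text
25.55 [ 0.5324775  -0.16795468  0.01124747] 0.05455284139522575
the job is handed in; nothing more can be done
None
```

The thermometer is in the green case, the lid is shut and the latch is locked. I handed the job in at 25.6 s.

- **Drawing out:** I gripped the stem and drew the thermometer out along its own axis until its near end was about 6 cm clear of the shelf. I let go with it lying flat. The first grip missed because the arm drifted sideways as it came down; it closed on nothing and moved nothing.
- **Placing:** I took it afresh by the handle and set it in the case. The wrist picture afterwards showed the stem centred in the slot and the handle flat in the pocket.
- **Lid:** I pushed it shut from behind. The last push was harder than intended: the wrist force read about 111 N at the end of that move, below the 120 N limit. I only see the force at the end of each move, so I can't rule out a higher peak in between.
- **Latch:** I turned it clockwise to about 1.59 by the tool's angle and let go. In the pictures taken after release the bar still lies along the case's y axis, so it held.

In the last pictures the lid is level, the gripper is clear of everything, and the cup, bottle, jar, tin, bowl, spoons, spatula and the two smaller thermometers appear unmoved. I compared those by eye and did not measure their shifts.

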